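# Turn, load and index sensor shells in a soldering carriage

### The job

Bring the soldering carriage from its red station to the green loading station: pull up its red plunger knob, slide the carriage along and let the pin snap into the hole by the green mark. There, put the white finished unit into the blue tray and load every black shell on the bench into a carriage pocket of its own, fully down and open side up (the wooden stand can hold a shell on its end while you turn it over). Only then pull the knob again, bring the loaded carriage back until the pin snaps in at the red mark, with every shell still seated, and leave the other things on the bench where they are.

Things in the scene. Friction and masses are not known exactly. Their poses are not given: they have to be found in the camera images.
- shell_a: Sensor shell: black plastic open box, 38 mm (its x) by 56 mm (its y) by 18 mm (its z), walls and bottom 3 mm, 35 g; the closed bottom has an orange panel outside. Origin at the centre of the box; its z axis points out of the OPEN side (z up = open side up, z down = orange panel up). There are two or three shells; None from the start on means absent.
- shell_b: Sensor shell: black plastic open box, 38 mm (its x) by 56 mm (its y) by 18 mm (its z), walls and bottom 3 mm, 35 g; the closed bottom has an orange panel outside. Origin at the centre of the box; its z axis points out of the OPEN side (z up = open side up, z down = orange panel up). There are two or three shells; None from the start on means absent.
- shell_c: Sensor shell: black plastic open box, 38 mm (its x) by 56 mm (its y) by 18 mm (its z), walls and bottom 3 mm, 35 g; the closed bottom has an orange panel outside. Origin at the centre of the box; its z axis points out of the OPEN side (z up = open side up, z down = orange panel up). There are two or three shells; None from the start on means absent.
- finished: White closed sensor unit with a black lens on top, 38 mm (x) by 56 mm (y) by 22 mm (z), 70 g, origin at its centre, z up at the start; it starts in the middle pocket (pocket2).
- tray: Blue open tray, fixed, 120 mm (x) by 100 mm (y), 22 mm high, walls and floor 4 mm; origin at the centre of its underside.
- fixture: Dark steel base of the indexing fixture, fixed to the bench, about 100 by 330 mm and 12 mm high. Its y axis is the sliding direction of the carriage. Along its -x side (towards the robot) runs a steel strip, top 14 mm above the bench, with three holes 40 mm apart, marked red, yellow and green in the direction -y. Origin on the bench under the carriage's middle line.
- carriage (a joint): Position of the aluminium carriage along the fixture, m: 0 at the red station hole, 0.040 at the yellow hole between, 0.080 at the green loading hole; it grows towards the fixture's -y and stops at -0.003 and 0.083. Friction about 2 N. Unless the plunger is up, the pin holds it in a hole with about 2 mm of play each way.
- plunger (a joint): Lift of the plunger on the carriage, m: 0 fully snapped into a hole, 0.008 when the pin rides on the strip, at most 0.014. A spring pulls it down: about 5 N at 0, 8 N at 0.012. The pin end is round: let go between holes, it rides on the strip and drops into the next hole that it comes over. If it is let go with the carriage pushed within about 2 mm of a hole it snaps in.
- knob (a point): Centre of the top of the red plunger knob, which is round, 22 mm in diameter and 20 mm tall, with 5 mm free below it over the carriage's brass bushing (18 mm across, its top 25 mm below the knob's top). It moves with the carriage and the plunger; knob top 54 mm above the bench when snapped in. Lift it at least 10 mm to free the carriage.
- pocket1 (a point): Carriage pocket 1 of 3 (1 next to the knob, then 64 mm apart along the carriage), a nest between low blue walls 6 mm high: 61 mm (its y) by 43 mm (its x), 2.5 mm of play around a shell on each side, with gaps 40 mm long in the middle of the two long sides for the fingers. The point is the place of a seated shell's centre, 9 mm above the pocket floor, 33 mm above the bench; axes as the fixture's.
- pocket2 (a point): Carriage pocket 2 of 3 (1 next to the knob, then 64 mm apart along the carriage), a nest between low blue walls 6 mm high: 61 mm (its y) by 43 mm (its x), 2.5 mm of play around a shell on each side, with gaps 40 mm long in the middle of the two long sides for the fingers. The point is the place of a seated shell's centre, 9 mm above the pocket floor, 33 mm above the bench; axes as the fixture's.
- pocket3 (a point): Carriage pocket 3 of 3 (1 next to the knob, then 64 mm apart along the carriage), a nest between low blue walls 6 mm high: 61 mm (its y) by 43 mm (its x), 2.5 mm of play around a shell on each side, with gaps 40 mm long in the middle of the two long sides for the fingers. The point is the place of a seated shell's centre, 9 mm above the pocket floor, 33 mm above the bench; axes as the fixture's.
- slot (a point): Wooden turning stand, fixed: base 80 (x) by 70 (y) by 4 mm, two ribs 26 mm long (x), 10 mm thick, up to 24 mm above the bench, 21 mm apart in y, with flared lead-in lips above them (top 36 mm, opening 37 mm). A shell (18 mm thick) stands between them on its 38 mm end, 6 mm wider than the ribs at each side. Site: centre of the slot floor, 4 mm above the bench; x along the slot.
- spool: Bystander: green solder spool, origin at its underside. Leave it alone.
- tip_tin: Bystander: round tip-cleaner tin, origin at its underside. Leave it alone.
- cup: Bystander: blue cup, origin at its underside. Leave it alone.
- wash_bottle: Bystander: wash bottle, origin at its underside. Leave it alone.
- board: Bystander: circuit board, origin at its underside. Leave it alone.
- driver: Bystander: screwdriver, origin at its underside (handle). Leave it alone.
Things that resemble listed ones, but are neither listed nor needed, are in the scene too. Leave any yellow look-alike of the shell_b alone.

How it is judged:
On the way, in this order (a step that is already met when the one before it is completed fails the run):
1. the carriage is snapped in at the green loading hole (value of joint carriage between 0.076 and 0.084 m and value of joint plunger below 0.0025 m), for 0.3 s.
2. with the carriage snapped in at the green hole, the finished unit lies in the tray and every shell is seated in a pocket, open side up (all of step 1 and x of finished in the frame of tray between -0.055 and 0.055 m and y of finished in the frame of tray between -0.045 and 0.045 m and z of finished in the frame of tray below 0.024 m and linear speed of each of finished, shell_a, shell_b, shell_c below 0.03 m/s and (distance between shell_a and pocket1 below 0.006 m or distance between shell_a and pocket2 below 0.006 m or distance between shell_a and pocket3 below 0.006 m) and angle between each of shell_a, shell_b, shell_c's own z axis and vertical below 0.12 rad and (distance between shell_b and pocket1 below 0.006 m or distance between shell_b and pocket2 below 0.006 m or distance between shell_b and pocket3 below 0.006 m) and (distance between shell_c and pocket1 below 0.006 m or distance between shell_c and pocket2 below 0.006 m or distance between shell_c and pocket3 below 0.006 m)), for 0.3 s.
At the end, for the whole second after the job is handed in: The carriage is within 4 mm of the red hole with the plunger down (lift under 2.5 mm); every shell present is at rest with its centre within 6 mm of a pocket's site and its open side up within 0.12 rad; the finished unit lies at rest in the tray (value of joint carriage between -0.004 and 0.004 m and value of joint plunger below 0.0025 m and x of finished in the frame of tray between -0.055 and 0.055 m and y of finished in the frame of tray between -0.045 and 0.045 m and z of finished in the frame of tray below 0.024 m and linear speed of each of finished, shell_a, shell_b, shell_c below 0.03 m/s and (distance between shell_a and pocket1 below 0.006 m or distance between shell_a and pocket2 below 0.006 m or distance between shell_a and pocket3 below 0.006 m) and angle between each of shell_a, shell_b, shell_c's own z axis and vertical below 0.12 rad and (distance between shell_b and pocket1 below 0.006 m or distance between shell_b and pocket2 below 0.006 m or distance between shell_b and pocket3 below 0.006 m) and (distance between shell_c and pocket1 below 0.006 m or distance between shell_c and pocket2 below 0.006 m or distance between shell_c and pocket3 below 0.006 m)); the robot touches nothing.
It fails at once if a bystander is moved more than 4 cm (distance of any of spool, tip_tin, cup, wash_bottle, board, driver from where it was at the start of the episode above 0.04 m).
Of shell_a, shell_b, shell_c only 2 to 3 are there at a start; the rules pass over those that are not, and their reading is None.
At some moment in a run one of shell_a, shell_b, shell_c may be knocked a few centimetres aside while the robot is not near it.
Once in a run the grip may slacken for a moment while it holds something.
It also fails if it takes over 210 s, if anything falls off the work surface, if the arm or the gripper's body presses on something with over 40 N, if the wrist force passes 120 N, or if a joint passes its speed limit or range.

### The arm

A 6-joint arm with a two-finger parallel gripper is mounted at the origin on the work surface. World frame = base frame: x ahead of the robot, y to its left, z up, the work surface at z = 0. Lengths are in m, angles in rad, forces in N, time in s.
With the tool pointing down it reaches from about 0.4 to 0.825 m from the base axis. Payload 7 kg.
Tool frame: the origin (TCP) lies on the centre line of the jaws, within the pads' length; the fingertips stand 14 mm ahead of it and the grasp point (between the pads) lies 5 mm behind it; z points along the fingers, y is the line along which they close (so a half turn about z gives the same grasp; the last joint's range is limited). The gripper opens to 88 mm and grips with 3 to 60 N. Pads are 19 mm wide; open, the fingers measure 130 mm over their backs; the gripper's body (78 mm by 193 mm) begins 47 mm behind the grasp point.
Start: joints at [1.427, 0.359, 0.012, 0, -1.224, -0.288], TCP at [0.282, 0.613, 0.214] pointing down, gripper open.
Joint ranges: [-3.07, 3.07], [-1.43, 2.12], [-1.02, 1.25], [-3.03, 1.67], [-3.05, -0], [-3.03, 3.03]. Speed limits (rad/s): [2.39, 2.39, 3.01, 3.14, 3.14, 3.14].

### API

Orientations are given as [roll, pitch, yaw] about the fixed x, y, z axes, in that order (R = Rz(yaw) Ry(pitch) Rx(roll)).
In Python, from station import arm gives the robot as it stands.
- The arm moves only by the tool move_arm, never from a script. Its argument "rows" is a list of rows, each an object with "translation": the shift along the tool's x, y, z in cm, a list of three; "rot": the turn, a rotation vector about the tool's x, y, z in degrees, a list of three; "hand": the closure, from 0 (fully open) to 1 (shut). A call has 1 to 8 rows; each row is the pose to reach, as a shift and turn from the pose commanded when the call began, along the tool's axes at that moment; what a row does not reach only later rows make up. A row lasts 1/12 s, in which the tool goes at most 41.7 mm and 7.16 degrees, less where a joint would pass 70% of its speed; a pose out of reach is approached as far as the arm can. A call with a gripper value outside its range is refused whole. The fingers move at their own pace and stop on an object; "squeeze" is the grip in N (left out, the last holds). Time passes only in rows, so rows that repeat a pose let the fingers close. It gives the time, the measured TCP pose, the force, the opening and the grip force at its end, in the units of the state.
- arm.get_state(): the state, without advancing time (a new reading comes with each control period).
- arm.grab_frame(name): name is "scene" or "side" or "wrist"; returns (picture, depth): 420x560x3 uint8, red, green, blue; 420x560 float32, m along the optical axis (not along the pixel's ray), 0 where there is no reading.
- arm.camera_params(name): a dict with "vfov" (degrees; the focal length in pixels is half the picture's height over the tangent of half this angle, whatever the lens; pixels are square), "cx", "cy" (the principal point, pixels), "k1" (the pictures are not rectified: a ray, as slopes to the right and down, at radius r is drawn at 1 + k1 r^2 times it, then the intrinsics apply), "position" and "orientation" of the camera in the world; the wrist camera has in their place "tool_from_camera" (4x4, takes a point from camera to tool coordinates, whose origin is the TCP and whose axes are the flange's). Camera axes: x right, y down, z forward; pixel columns grow to the right and rows downward; lengths in m; the calibration is good to about 2 mm. A picture is of the moment at which its call begins: read the wrist's pose just before it. camera_params takes no time and is no camera call.
- arm.job_done(): hands the job in; it is judged then, once.
Trained networks look in the newest picture that a camera, given by its name, has taken for a name from the list of things; names that differ only in an ending like _2 or _b are one class to them, and where a whole thing is asked for, a point or a joint stands for the part that bears it (a point fixed in the world has none). Each returns a list of dicts, best first, with "p" (0 to 1); they miss things now and then, are a little off and sometimes report something else, mostly with a low value. They report only what shows in the picture. A call takes as long as a camera call. They do not tell look-alikes from the thing itself.
- arm.search_frame(label, camera): "point" ([x, y, z] in m, in the coordinates of the camera as it stood for that picture, good to about 4 mm: the middle of the surface that is visible of it).
- arm.pinpoint(label, camera): "point" ([x, y, z] in m, in the coordinates of the camera as it stood for that picture, good to about 4 mm: a listed point, or the origin of a listed thing).
The state is a dict: "t": time; "q": joint angles; "qd": joint speeds; "joint_efforts": joint torques, N m; "eef_pos": TCP position; "ee_rot": TCP orientation; "force": force on the tool from outside, world axes, zero at the start; "moment": the same for the moment, N m; "width": finger opening in m; "gripper_force": force on a finger pad.
Only numpy, scipy, OpenCV 4.12 (cv2) and the standard library are available. Lean on these libraries where they do the work, as an engineer would, in place of code of your own. Each camera call takes 0.05 s, during which the arm holds its last target. There are 200 camera calls.

## Working session

There is one attempt and no reset: what is moved stays moved. The work goes in short steps, Python scripts to look and compute and a tool call to move; the robot and the scene stay as the last step left them, time stands still between calls to the robot, and variables do not carry over. Pictures are saved under pics/ and viewed, at most 18 in all, crops included, and the job is handed in when it is done.

Besides the shell and the picture viewer there is one more tool, called after "Call:" as name(argument=value, ...), one argument or row to a line, values as JSON. move_arm: Moves the arm, as the interface text tells. Its arguments: {"type":"object","properties":{"rows":{"type":"array","items":{"type":"object","properties":{"translation":{"type":"array","items":{"type":"number"}},"rot":{"type":"array","items":{"type":"number"}},"hand":{"type":"number"}}}},"squeeze":{"type":"number"}},"required":["rows"]}

```bash
ls; mkdir -p pics; cat > h.py <<'E'
from station import arm
import numpy as np, cv2
from scipy.spatial.transform import Rotation as R
def K(p):
    f=210/np.tan(np.radians(p['vfov'])/2); return f
def pose(cam,st=None):
    p=arm.camera_params(cam)
    if cam=='wrist':
        st=st or arm.get_state()
        T=np.eye(4);T[:3,:3]=R.from_euler('xyz',st['ee_rot']).as_matrix();T[:3,3]=st['eef_pos']
        return T@np.array(p['tool_from_camera'])
    T=np.eye(4);o=np.array(p['orientation'],float)
    T[:3,:3]=o if o.shape==(3,3) else R.from_euler('xyz',o).as_matrix() if o.size==3 else R.from_quat(o).as_matrix()
    T[:3,3]=p['position'];return T
def proj(cam,P,T=None):
    p=arm.camera_params(cam);T=pose(cam) if T is None else T
    c=(np.atleast_2d(P)-T[:3,3])@T[:3,:3];s=c[:,:2]/c[:,2:];s=s*(1+p['k1']*(s**2).sum(1,keepdims=True))
    return s*K(p)+[p['cx'],p['cy']]
def rays(cam,uv):
    p=arm.camera_params(cam);d=(np.atleast_2d(uv).astype(float)-[p['cx'],p['cy']])/K(p);s=d.copy()
    for _ in range(12): s=d/(1+p['k1']*(s**2).sum(1,keepdims=True))
    return s
def cloud(cam,depth,T):
    v,u=np.mgrid[:420,:560];s=rays(cam,np.c_[u.ravel(),v.ravel()])
    d=depth.ravel()[:,None];P=np.c_[s*d,d]@T[:3,:3].T+T[:3,3]
    P[depth.ravel()==0]=np.nan
    return P.reshape(420,560,3)
def world(T,pt): return T[:3,:3]@np.array(pt)+T[:3,3]
def shot(cam,name=None):
    T=pose(cam);im,d=arm.grab_frame(cam)
    if name: cv2.imwrite('pics/'+name,im[:,:,::-1]); np.savez('pics/'+name+'.npz',im=im,d=d,T=T)
    return im,d,T,cloud(cam,d,T)
E
python3 - <<'E'
from h import *
print(arm.get_state()); 
for c in('scene','side','wrist'): print(c,arm.camera_params(c))
for c in('scene','side','wrist'):
    im,d,T,C=shot(c,c+'0.png')
    if c=='wrist':continue
    for l in ['shell_a','finished','tray','fixture','knob','slot','pocket1','pocket2','pocket3','spool','cup','tip_tin','wash_bottle','board','driver']:
        r=arm.pinpoint(l,c)
        for x in r[:5]:
            if x['p']>.2: w=world(T,x['point']);print(c,l,round(x['p'],2),w.round(3),proj(c,w,T).round(0)[0])
E
```

```text
pics
{'t': 0.0, 'q': array([ 1.42709747e+00,  3.59387464e-01,  1.10501916e-02, -3.54084295e-04,
       -1.22409832e+00, -2.88106309e-01]), 'qd': array([-0.0005111 ,  0.00042501,  0.00220142,  0.00128435,  0.0004824 ,
       -0.00249585]), 'joint_efforts': array([ 5.00635906e-04, -5.82717168e+01,  2.93061858e+01,  6.99752882e+00,
        6.89646535e-03, -1.58378393e-04]), 'eef_pos': array([0.28230158, 0.61256333, 0.21301785]), 'ee_rot': array([ 3.13992636e+00, -1.46681523e-04, -4.31925631e-01]), 'force': array([ 0.12671109, -0.12531021,  0.6727518 ]), 'moment': array([0.00684357, 0.02523072, 0.01459314]), 'gripper_force': 0.0, 'width': 0.08746254309816302}
scene {'vfov': 42.763171754116186, 'cx': 279.9814068701848, 'cy': 206.82312864765734, 'k1': -0.030595107931974445, 'position': array([ 1.21649582, -0.07544628,  1.17529721]), 'orientation': array([-2.60800218, -0.0083771 ,  1.39964145])}
side {'vfov': 46.55272119091391, 'cx': 282.7913158052679, 'cy': 206.61385372604818, 'k1': -0.008026060619643853, 'position': array([ 0.26220198, -0.75690565,  0.81332227]), 'orientation': array([-2.
[... 2753 characters left out ...]

side pocket1 0.58 [0.632 0.153 0.034] [282. 189.]
side pocket2 0.82 [0.636 0.084 0.031] [294. 206.]
side pocket2 0.8 [0.632 0.214 0.035] [273. 176.]
side pocket2 0.58 [0.632 0.153 0.034] [282. 189.]
side pocket3 0.82 [0.636 0.084 0.031] [294. 206.]
side pocket3 0.8 [0.632 0.214 0.035] [273. 176.]
side pocket3 0.58 [0.632 0.153 0.034] [282. 189.]
side spool 0.87 [ 0.359 -0.095 -0.002] [207. 302.]
side cup 0.94 [ 0.791 -0.104  0.005] [387. 246.]
side cup 0.26 [0.63  0.217 0.034] [272. 176.]
side tip_tin 0.65 [0.364 0.007 0.001] [197. 267.]
side wash_bottle 0.7 [0.801 0.059 0.001] [357. 204.]
side board 0.76 [ 0.687 -0.194 -0.001] [368. 289.]
side driver 0.68 [ 0.358  0.369 -0.002] [161. 179.]
```

View pics/scene0.png

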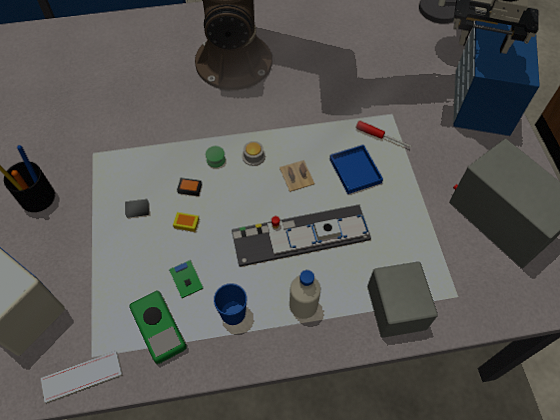

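View pics/side0.png

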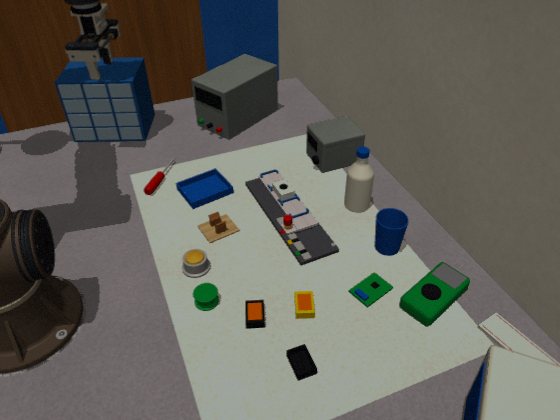

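Candidates for "shell": the black one with orange panel at scene (188,187), which is panel up; the black open box at (137,208), which looks open side up; and the yellow look-alike at (187,220), which I leave alone. For the unit, the white one sits in the carriage at (327,229). So there are two black shells. Next I check the path and get wrist views.

```bash
cat >> h.py <<'E'
def go(x,y,z,yaw,frm=None,roll=np.pi,pitch=0):
    """tool-frame delta (cm, deg) from frm=(pos,rot) or the present pose"""
    st=arm.get_state(); p,r=(st['eef_pos'],st['ee_rot']) if frm is None else frm
    A=R.from_euler('xyz',r);B=R.from_euler('xyz',[roll,pitch,yaw])
    t=A.inv().apply(np.array([x,y,z])-p)*100; w=np.degrees((A.inv()*B).as_rotvec())
    return t.round(2),w.round(1)
E
python3 - <<'E'
from h import *
z=np.load('pics/scene0.png.npz');C=cloud('scene',z['d'],z['T'])
for x0 in np.arange(.2,.95,.1):
    print(round(x0,1),[ (lambda m: round(float(np.nanmax(C[...,2][m])),2) if m.any() else None)((abs(C[...,0]-x0)<.05)&(abs(C[...,1]-y0)<.05)) for y0 in np.arange(-.4,.71,.1)])
im=z['im'];crop=cv2.resize(im[175:235,110:220],None,fx=5,fy=5,interpolation=cv2.INTER_CUBIC)
zs=np.load('pics/side0.png.npz')['im'][285:390,230:340]
zs=cv2.resize(zs,(314,300),interpolation=cv2.INTER_CUBIC)
cv2.imwrite('pics/crop1.png',np.hstack([crop[:,:480],zs])[:,:,::-1])
print(go(.42,.35,.28,0),go(.6,.08,.28,0))
E
```

```text
0.2 [0.01, 0.01, 0.01, 0.01, 0.01, 0.01, 0.01, 0.01, 0.01, 0.34, 0.34, 0.21]
0.3 [0.01, 0.01, 0.01, 0.04, 0.04, 0.01, 0.01, 0.03, 0.03, 0.34, 0.4, 0.39]
0.4 [0.01, 0.01, 0.02, 0.04, 0.05, 0.04, 0.03, 0.03, 0.03, 0.01, 0.2, 0.34]
0.5 [0.01, 0.02, 0.02, 0.02, 0.01, 0.04, 0.03, 0.03, 0.01, 0.01, 0.17, 0.01]
0.6 [0.01, 0.01, 0.02, 0.02, 0.06, 0.05, 0.05, 0.02, 0.01, 0.17, 0.17, 0.16]
0.7 [0.01, 0.04, 0.02, 0.02, 0.03, 0.05, 0.05, 0.02, 0.01, 0.17, 0.17, 0.16]
0.8 [0.01, 0.05, 0.04, 0.1, 0.17, 0.17, 0.11, 0.11, 0.01, 0.01, 0.17, 0.11]
0.9 [0.02, 0.04, 0.04, 0.01, 0.01, 0.01, 0.1, 0.11, 0.01, 0.01, 0.01, 0.01]
(array([23.49, 18.13, -6.6 ]), array([  0. ,  -0. , -24.7])) (array([51.14, 35.12, -6.6 ]), array([  0. ,  -0. , -24.7]))
```

View pics/crop1.png

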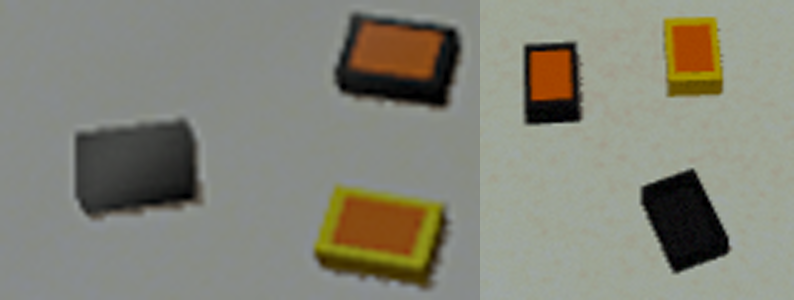

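The crop shows the orange-panel-up black shell at top, the yellow look-alike, and a black box with a plain grey top that the wrist view still has to settle.

Call:
move_arm(
  rows=[
    {"translation":[0,0,-6.6],"rot":[0,0,0],"hand":0},
    {"translation":[0,0,-6.6],"rot":[0,0,0],"hand":0},
    {"translation":[23.5,18,-6.6],"rot":[0,0,-24.7],"hand":0},
    {"translation":[23.5,18,-6.6],"rot":[0,0,-24.7],"hand":0},
    {"translation":[23.5,18,-6.6],"rot":[0,0,-24.7],"hand":0},
    {"translation":[23.5,18,-6.6],"rot":[0,0,-24.7],"hand":0},
    {"translation":[23.5,18,-6.6],"rot":[0,0,-24.7],"hand":0},
    {"translation":[23.5,18,-6.6],"rot":[0,0,-24.7],"hand":0},
  ],
)

```text
t: 2.32
eef_pos: [0.3996, 0.3901, 0.2803]
ee_rot: [-3.141, -0.0, 0.0]
force: [0.9, 1.1, -0.0]
width: 0.0876
gripper_force: 0.0
```

Call:
move_arm(
  rows=[
    {"translation":[18,27,0],"rot":[0,0,0],"hand":0},
    {"translation":[18,27,0],"rot":[0,0,0],"hand":0},
    {"translation":[18,27,0],"rot":[0,0,0],"hand":0},
    {"translation":[18,27,0],"rot":[0,0,0],"hand":0},
    {"translation":[18,27,0],"rot":[0,0,0],"hand":0.4},
    {"translation":[18,27,0],"rot":[0,0,0],"hand":0.4},
    {"translation":[18,27,0],"rot":[0,0,0],"hand":0.4},
    {"translation":[18,27,0],"rot":[0,0,0],"hand":0.4},
  ],
)

```text
t: 2.98
eef_pos: [0.5801, 0.1192, 0.2802]
ee_rot: [3.142, -0.0, -0.001]
force: [0.5, 1.5, -0.1]
width: 0.0663
gripper_force: 0.0
```

```bash
python3 - <<'E'
from h import *
im,d,T,C=shot('wrist','w1.png')
st=arm.get_state();print(st['t'],st['eef_pos'],st['ee_rot'],st['width'],st['force'])
for l in ['finished','tray','fixture','knob','slot','pocket1']:
    for x in arm.pinpoint(l,'wrist')[:4]:
        if x['p']>.2: w=world(T,x['point']);print(l,round(x['p'],2),w.round(4),proj('wrist',w,T).round(0)[0])
E
```

```text
3.0333 [0.58202571 0.11578506 0.27975531] [ 3.13974605e+00 -1.69208991e-04 -3.49515552e-03] 0.06247116643474449 [ 3.45572    -1.59857933  0.89887849]
finished 0.71 [0.637  0.1499 0.0302] [259. 126.]
finished 0.68 [0.627  0.2116 0.0313] [207. 135.]
tray 0.61 [ 0.4565  0.2703 -0.0048] [180. 254.]
fixture 0.67 [ 0.638   0.1111 -0.0014] [291. 124.]
knob 0.79 [0.5933 0.0337 0.0527] [358. 166.]
knob 0.4 [0.4452 0.1088 0.0024] [292. 263.]
slot 0.67 [0.4462 0.1108 0.0009] [291. 261.]
pocket1 0.67 [0.6338 0.0844 0.029 ] [314. 129.]
pocket1 0.58 [0.6265 0.2145 0.0302] [205. 135.]
```

View pics/w1.png

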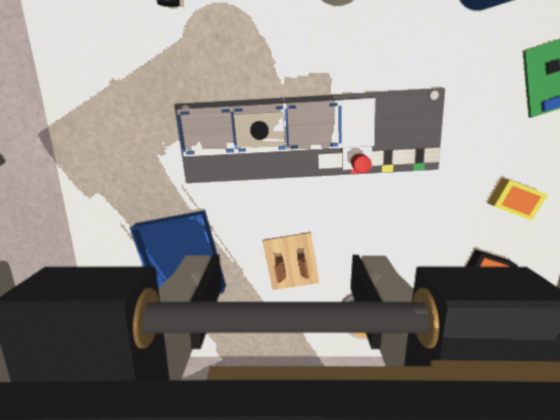

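The wrist view shows the knob at (360,163), the white unit at (259,130), the pockets beside it, the tray at (180,254) and the stand at (291,262). Now I refine the fixture angle and the knob.

```bash
cat >> h.py <<'E'
def onplane(cam,uv,z,T):
    s=rays(cam,uv);d=np.c_[s,np.ones(len(s))]@T[:3,:3].T
    return T[:3,3]+d*((z-T[2,3])/d[:,2])[:,None]
E
python3 - <<'E'
from h import *
def knob(cam,n):
    z=np.load(f'pics/{n}.npz');im=z['im'];T=z['T'];C=cloud(cam,z['d'],T);h=cv2.cvtColor(im,cv2.COLOR_RGB2HSV)
    m=((h[...,0]<6)|(h[...,0]>174))&(h[...,1]>150)&(h[...,2]>60)&(abs(C[...,0]-.6)<.04)&(abs(C[...,1]-.033)<.05)
    for lo in(.03,.046): 
        P=C[m&(C[...,2]>lo)];print(cam,len(P),P.mean(0).round(4),P.min(0).round(4),P.max(0).round(4))
    vv,uu=np.nonzero(m&(C[...,2]>.046)); print('ray',onplane(cam,np.array([[uu.mean(),vv.mean()]]),.054,T).round(4), T[:3,3].round(3))
knob('wrist','w1.png');knob('side','side0.png');knob('scene','scene0.png')
z=np.load('pics/w1.png.npz');T=z['T'];C=cloud('wrist',z['d'],T)
P=onplane('wrist',np.array([[177,103],[445,90],[440,170],[184,183]]),.012,T);print(P.round(4))
for a,b in((0,1),(3,2)):
    v=P[a]-P[b];print('yaw',np.arctan2(-v[0],v[1]))
# carriage top by height: rect of z in .02-.05
m=(C[...,2]>.006)&(C[...,2]<.06)&(abs(C[...,0]-.635)<.09)&(abs(C[...,1]-.1)<.19)
q=C[m][:,:2].astype(np.float32);print(cv2.minAreaRect(q))
print('medians ground',np.nanmedian(C[200:230,20:60,2]))
E
```

```text
wrist 266 [0.5958 0.0303 0.0506] [0.5855 0.0198 0.0394] [0.6056 0.0393 0.0537]
wrist 251 [0.5955 0.0299 0.0511] [0.5855 0.0198 0.0461] [0.6056 0.0393 0.0537]
ray [[0.596  0.0305 0.054 ]] [0.663 0.118 0.448]
side 78 [0.5926 0.0246 0.0492] [0.5846 0.017  0.0356] [0.6034 0.0376 0.0569]
side 54 [0.5932 0.0258 0.0528] [0.5846 0.017  0.0466] [0.6034 0.0376 0.0569]
ray [[0.5926 0.0245 0.054 ]] [ 0.262 -0.757  0.813]
scene 48 [0.5988 0.0292 0.0538] [0.5876 0.0206 0.0471] [0.6066 0.0386 0.06  ]
scene 48 [0.5988 0.0292 0.0538] [0.5876 0.0206 0.0471] [0.6066 0.0386 0.06  ]
ray [[0.5989 0.0292 0.054 ]] [ 1.216 -0.075  1.175]
[[ 0.6632  0.2495  0.012 ]
 [ 0.6769 -0.0726  0.012 ]
 [ 0.5804 -0.0799  0.012 ]
 [ 0.5642  0.2503  0.012 ]]
yaw 0.042427592576009615
yaw 0.04891166924674041
((0.6220057606697083, 0.08777377009391785), (0.10063455998897552, 0.33031898736953735), 2.9836266040802)
medians ground -0.0023817116086176093
```

```bash
python3 - <<'E'
from h import *
arm.grab_frame('wrist')
st=arm.get_state();print(st['t'],st['eef_pos'],st['ee_rot'],st['width'])
print(go(.595,.0295,.13,.047),go(.595,.0295,.051,.047))
E
```

```text
3.3833 [0.57849545 0.12277191 0.28021091] [-3.14131818e+00 -3.16337943e-04  7.78085007e-04] 0.052798363456403055
(array([ 1.64,  9.33, 15.02]), array([-0. , -0. , -2.6])) (array([ 1.64,  9.33, 22.92]), array([-0. , -0. , -2.6]))
```

Call:
move_arm(
  rows=[
    {"translation":[1.65,9.3,14],"rot":[0,0,-2.7],"hand":0.4},
    {"translation":[1.65,9.3,14],"rot":[0,0,-2.7],"hand":0.4},
    {"translation":[1.65,9.3,14],"rot":[0,0,-2.7],"hand":0.4},
    {"translation":[1.65,9.3,14],"rot":[0,0,-2.7],"hand":0.4},
    {"translation":[1.65,9.3,14],"rot":[0,0,-2.7],"hand":0.4},
    {"translation":[1.65,9.3,14],"rot":[0,0,-2.7],"hand":0.4},
    {"translation":[1.65,9.3,14],"rot":[0,0,-2.7],"hand":0.4},
  ],
)

```text
t: 3.97
eef_pos: [0.596, 0.0297, 0.1408]
ee_rot: [3.141, -0.001, 0.048]
force: [0.1, 0.4, -0.1]
width: 0.0526
gripper_force: 0.0
```

```bash
python3 - <<'E'
from h import *
im,d,T,C=shot('wrist','w2.png')
st=arm.get_state();print(st['t'],st['eef_pos'],st['ee_rot'],st['width'],st['force'])
h=cv2.cvtColor(im,cv2.COLOR_RGB2HSV)
m=((h[...,0]<6)|(h[...,0]>174))&(h[...,1]>150)&(h[...,2]>60)&(abs(C[...,0]-.6)<.04)&(abs(C[...,1]-.033)<.05)
P=C[m&(C[...,2]>.03)];print(len(P),P.mean(0).round(4),P.min(0).round(4),P.max(0).round(4))
P=P[P[:,2]>.05];print(cv2.minEnclosingCircle(P[:,:2].astype(np.float32)))
for x in arm.pinpoint('knob','wrist')[:2]: print(x['p'],world(T,x['point']))
E
```

```text
4.0167 [0.59641381 0.03007888 0.14157838] [-3.14122751e+00 -2.55093581e-03  4.79726444e-02] 0.05271640797561613 [0.44874155 0.7526368  0.43855832]
560 [0.5975 0.0287 0.0503] [0.5861 0.0185 0.036 ] [0.6062 0.0385 0.0538]
((0.5958640575408936, 0.028494199737906456), 0.010346227325499058)
0.57 [0.5919873  0.03214999 0.05318385]
```

View pics/w2.png

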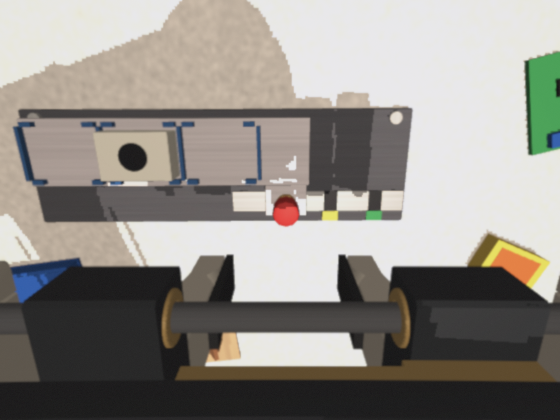

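Knob confirmed at (286,210), centred between the fingers. Going down to grip it.

Call:
move_arm(
  rows=[
    {"translation":[0,0.15,4],"rot":[0,0,0],"hand":0.4},
    {"translation":[0,0.15,7],"rot":[0,0,0],"hand":0.4},
    {"translation":[0,0.15,9.0],"rot":[0,0,0],"hand":0.4},
    {"translation":[0,0.15,9.0],"rot":[0,0,0],"hand":0.4},
    {"translation":[0,0.15,9.0],"rot":[0,0,0],"hand":0.9},
    {"translation":[0,0.15,9.0],"rot":[0,0,0],"hand":0.9},
    {"translation":[0,0.15,9.0],"rot":[0,0,0],"hand":0.9},
    {"translation":[0,0.15,9.0],"rot":[0,0,0],"hand":0.9},
  ],
  squeeze=40,
)

```text
t: 4.73
eef_pos: [0.5967, 0.0278, 0.052]
ee_rot: [-3.141, -0.003, 0.047]
force: [0.4, -0.4, 0.9]
width: 0.0313
gripper_force: 0.0
```

Call:
move_arm(
  rows=[
    {"translation":[0,0,0],"rot":[0,0,0],"hand":0.9},
    {"translation":[0,0,0],"rot":[0,0,0],"hand":0.9},
    {"translation":[0,0,0],"rot":[0,0,0],"hand":0.9},
  ],
)

```text
t: 4.98
eef_pos: [0.5956, 0.0273, 0.0505]
ee_rot: [-3.141, -0.001, 0.046]
force: [-0.2, 0.1, -0.3]
width: 0.0121
gripper_force: 0.0
```

Call:
move_arm(
  rows=[
    {"translation":[0,0,-0.6],"rot":[0,0,0],"hand":0.9},
    {"translation":[0,0,-1.2],"rot":[0,0,0],"hand":0.9},
    {"translation":[0,0,-1.2],"rot":[0,0,0],"hand":0.9},
  ],
)

```text
t: 5.23
eef_pos: [0.5964, 0.0274, 0.0636]
ee_rot: [-3.141, -0.002, 0.047]
force: [0.4, -0.2, -0.6]
width: 0.0086
gripper_force: 0.0
```

The fingers closed to 9 mm with no force, so the grip missed. Looking again.

```bash
python3 - <<'E'
from h import *
st=arm.get_state();print(st['t'],st['eef_pos'],st['ee_rot'],st['width'],st['force'])
a=shot('wrist','w3.png')[0];im=shot('side','s3.png')[0]
b=cv2.resize(im[150:270,210:370],(560,420),interpolation=cv2.INTER_CUBIC)
c=np.hstack([a[:,100:480],b[:,80:]]);cv2.imwrite('pics/v3.png',cv2.resize(c,(790,385))[:,:,::-1])
E
```

```text
5.2333 [0.59640429 0.02742058 0.06359478] [-3.14131626e+00 -2.09872112e-03  4.67427229e-02] 0.008571607599808812 [ 0.40824951 -0.15510434 -0.60070061]
```

View pics/v3.png

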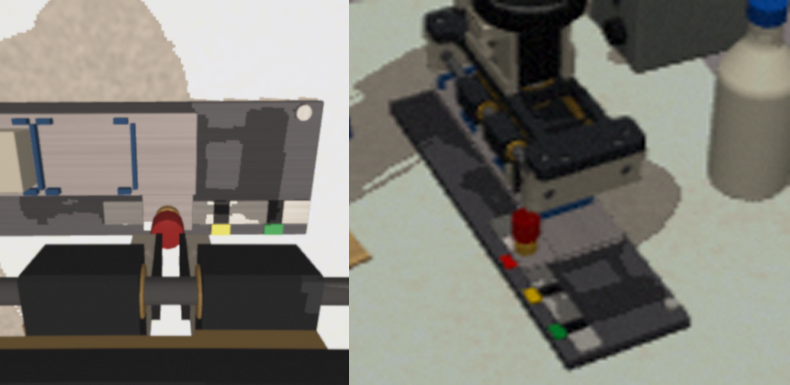

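```bash
python3 - <<'E'
from h import *
z=np.load('pics/w3.png.npz');T=z['T'];C=cloud('wrist',z['d'],T);im=z['im']
st=arm.get_state();p=st['eef_pos']
print('tcp,tip px',proj('wrist',np.array([p,p-[0,0,.014],p-[0,0,-.05],[.596,.0285,.054]]),T).round(0))
cv2.imwrite('pics/c3.png',cv2.resize(im[210:380,200:370],(800,600),interpolation=cv2.INTER_CUBIC)[:,:,::-1])
for v in range(215,340,8): print(v,[(u,C[v,u].round(3).tolist()) for u in (266,282,300)])
h=cv2.cvtColor(im,cv2.COLOR_RGB2HSV)
m=((h[...,0]<6)|(h[...,0]>174))&(h[...,1]>150)&(h[...,2]>60)&(abs(C[...,0]-.6)<.06)&(abs(C[...,1]-.033)<.05)
P=C[m];print(P.min(0),P.max(0),np.nanmedian(P,0))
E
```

```text
tcp,tip px [[284. 264.]
 [284. 253.]
 [283. 319.]
 [282. 257.]]
215 [(266, [0.61, 0.04, 0.021]), (282, [0.61, 0.029, 0.02]), (300, [0.61, 0.018, 0.019])]
223 [(266, [0.603, 0.04, 0.018]), (282, [0.604, 0.029, 0.02]), (300, [0.605, 0.017, 0.019])]
231 [(266, [0.599, 0.039, 0.02]), (282, [0.606, 0.029, 0.04]), (300, [0.599, 0.017, 0.019])]
239 [(266, [0.599, 0.039, 0.035]), (282, [0.606, 0.029, 0.051]), (300, [0.594, 0.017, 0.019])]
247 [(266, [0.6, 0.038, 0.05]), (282, [0.601, 0.029, 0.051]), (300, [0.588, 0.016, 0.02])]
255 [(266, [0.608, 0.036, 0.077]), (282, [0.596, 0.028, 0.051]), (300, [0.607, 0.02, 0.075])]
263 [(266, [0.608, 0.036, 0.088]), (282, [0.591, 0.028, 0.051]), (300, [0.608, 0.02, 0.085])]
271 [(266, [0.606, 0.036, 0.092]), (282, [0.586, 0.028, 0.051]), (300, [0.607, 0.02, 0.091])]
279 [(266, [0.603, 0.035, 0.093]), (282, [0.551, 0.027, -0.003]), (300, [0.607, 0.021, 0.1])]
287 [(266, [0.607, 0.035, 0.107]), (282, [0.544, 0.027, -0.002]), (300, [0.607, 0.021, 0.107])]
295 [(266, [0.607, 0.035, 0.113]), (282, [0.538, 0.026, -0.002]), (300, [0.607, 0.021, 0.113])]
303 [(266, [0.629, 0.033, 0.153]), (282, [0.628, 0.029, 0.152]), (300, [0.629, 0.024, 0.153])]
311 [(266, [0.628, 0.033, 0.156]), (282, [0.629, 0.029, 0.156]), (300, [0.629, 0.024, 0.156])]
319 [(266, [0.626, 0.033, 0.157]), (282, [0.626, 0.029, 0.156]), (300, [0.626, 0.024, 0.156])]
327 [(266, [0.625, 0.033, 0.158]), (282, [0.624, 0.028, 0.157]), (300, [0.625, 0.024, 0.157])]
335 [(266, [0.593, 0.034, 0.12]), (282, [0.501, 0.025, -0.003]), (300, [0.594, 0.021, 0.12])]
[0.58568931 0.01854649 0.03638327] [0.60779045 0.0382886  0.08372242] [0.6006827  0.0279317  0.05099202]
```

View pics/c3.png

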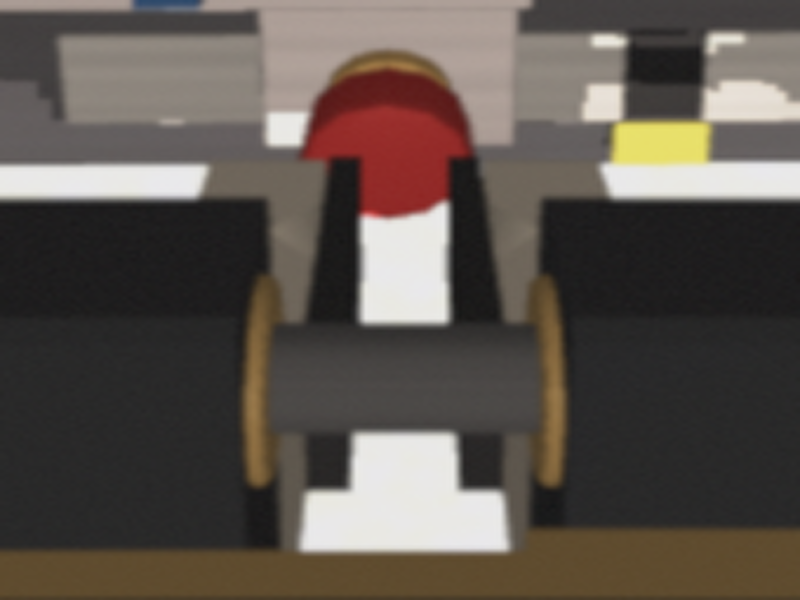

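```bash
python3 - <<'E'
from h import *
z=np.load('pics/s3.png.npz');T=z['T'];C=cloud('side',z['d'],T);im=z['im']
print(proj('side',[[.596,.0285,.054],[.5964,.0274,.0636],[.5964,.0274,.0496]],T).round(0))
for u in (280,284,288,292): print(u,[(v,C[v,u].round(3).tolist(),im[v,u].tolist()) for v in range(196,222,3)])
E
```

```text
[[288. 217.]
 [288. 214.]
 [288. 218.]]
280 [(196, [0.561, -0.01, 0.157], [11, 10, 18]), (199, [0.559, -0.013, 0.152], [14, 12, 13]), (202, [0.609, 0.112, 0.031], [39, 47, 55]), (205, [0.608, 0.108, 0.024], [91, 84, 80]), (208, [0.608, 0.109, 0.013], [52, 47, 49]), (211, [0.603, 0.098, 0.014], [34, 33, 34]), (214, [0.599, 0.088, 0.014], [31, 34, 37]), (217, [0.595, 0.078, 0.013], [64, 65, 61]), (220, [0.59, 0.064, 0.016], [87, 85, 82])]
284 [(196, [0.567, -0.017, 0.16], [59, 53, 45]), (199, [0.566, -0.018, 0.153], [50, 42, 25]), (202, [0.588, 0.033, 0.098], [18, 21, 17]), (205, [0.588, 0.034, 0.089], [22, 22, 21]), (208, [0.588, 0.035, 0.079], [30, 28, 27]), (211, [0.608, 0.082, 0.025], [82, 76, 74]), (214, [0.609, 0.084, 0.013], [36, 35, 36]), (217, [0.586, 0.03, 0.056], [91, 0, 0]), (220, [0.584, 0.026, 0.05], [71, 1, 3])]
288 [(196, [0.564, -0.047, 0.184], [27, 27, 30]), (199, [0.561, -0.053, 0.182], [20, 18, 19]), (202, [0.56, -0.056, 0.176], [33, 33, 33]), (205, [0.586, 0.006, 0.111], [72, 69, 60]), (208, [0.586, 0.007, 0.102], [82, 76, 66]), (211, [0.587, 0.008, 0.091], [81, 76, 66]), (214, [0.587, 0.009, 0.081], [85, 76, 68]), (217, [0.595, 0.026, 0.056], [95, 5, 0]), (220, [0.593, 0.021, 0.052], [91, 0, 0])]
292 [(196, [0.57, -0.053, 0.186], [28, 31, 32]), (199, [0.567, -0.06, 0.185], [29, 32, 33]), (202, [0.563, -0.068, 0.184], [29, 31, 33]), (205, [0.564, -0.068, 0.176], [14, 10, 14]), (208, [0.564, -0.067, 0.167], [86, 83, 75]), (211, [0.566, -0.063, 0.156], [86, 81, 71]), (214, [0.567, -0.061, 0.145], [88, 83, 72]), (217, [0.616, 0.052, 0.028], [51, 27, 47]), (220, [0.613, 0.045, 0.024], [86, 63, 60])]
```

Both cameras place the fingertips about 12 mm above the reported TCP, not 14 mm below it. So I will work from the fingertips: tip z ≈ reported z + 12 mm. Opening, then going 26 mm lower than before.

Call:
move_arm(
  rows=[
    {"translation":[0,0,0],"rot":[0,0,0],"hand":0.4},
    {"translation":[0,0,0],"rot":[0,0,0],"hand":0.4},
    {"translation":[0,0,0],"rot":[0,0,0],"hand":0.4},
    {"translation":[0,0,0],"rot":[0,0,0],"hand":0.4},
    {"translation":[0,0,0],"rot":[0,0,0],"hand":0.4},
    {"translation":[0,-0.1,1.5],"rot":[0,0,0],"hand":0.4},
    {"translation":[0,-0.1,3],"rot":[0,0,0],"hand":0.4},
    {"translation":[0,-0.1,3.8],"rot":[0,0,0],"hand":0.4},
  ],
)

```text
t: 6.0
eef_pos: [0.5946, 0.0281, 0.0225]
ee_rot: [3.141, 0.001, 0.046]
force: [-0.0, -0.1, -1.1]
width: 0.0515
gripper_force: 0.0
```

Call:
move_arm(
  rows=[
    {"translation":[0,0,0],"rot":[0,0,0],"hand":0.8},
    {"translation":[0,0,0],"rot":[0,0,0],"hand":0.8},
    {"translation":[0,0,0],"rot":[0,0,0],"hand":0.8},
    {"translation":[0,0,0],"rot":[0,0,0],"hand":0.8},
    {"translation":[0,0,0],"rot":[0,0,0],"hand":0.8},
    {"translation":[0,0,0],"rot":[0,0,0],"hand":0.8},
    {"translation":[0,0,0],"rot":[0,0,0],"hand":0.8},
    {"translation":[0,0,0],"rot":[0,0,0],"hand":0.8},
  ],
  squeeze=40,
)

```text
t: 6.67
eef_pos: [0.5959, 0.0285, 0.0246]
ee_rot: [-3.141, -0.001, 0.047]
force: [-0.1, 1.0, 5.0]
width: 0.0207
gripper_force: 40.0
```

Call:
move_arm(
  rows=[
    {"translation":[0,0,-0.6],"rot":[0,0,0],"hand":0.8},
    {"translation":[0,0,-1.2],"rot":[0,0,0],"hand":0.8},
    {"translation":[0,0,-1.2],"rot":[0,0,0],"hand":0.8},
    {"translation":[0,0,-1.2],"rot":[0,0,0],"hand":0.8},
  ],
)

```text
t: 7.0
eef_pos: [0.5957, 0.0284, 0.036]
ee_rot: [-3.141, -0.001, 0.046]
force: [4.5, 1.6, -8.4]
width: 0.0208
gripper_force: 40.0
```

Call:
move_arm(
  rows=[
    {"translation":[0,1.5,0],"rot":[0,0,0],"hand":0.8},
    {"translation":[0,3,0],"rot":[0,0,0],"hand":0.8},
    {"translation":[0,4.5,0],"rot":[0,0,0],"hand":0.8},
    {"translation":[0,6,0],"rot":[0,0,0],"hand":0.8},
    {"translation":[0,7.2,0],"rot":[0,0,0],"hand":0.8},
    {"translation":[0,8.0,0],"rot":[0,0,0],"hand":0.8},
    {"translation":[0,8.0,0],"rot":[0,0,0],"hand":0.8},
    {"translation":[0,8.0,0],"rot":[0,0,0],"hand":0.8},
  ],
)

```text
t: 7.67
eef_pos: [0.6, -0.0524, 0.0357]
ee_rot: [3.141, -0.001, 0.046]
force: [6.3, -1.6, -7.8]
width: 0.0209
gripper_force: 40.0
```

Call:
move_arm(
  rows=[
    {"translation":[0,0,0.6],"rot":[0,0,0],"hand":0.8},
    {"translation":[0,0,1.2],"rot":[0,0,0],"hand":0.8},
    {"translation":[0,0,1.2],"rot":[0,0,0],"hand":0.8},
    {"translation":[0,0,1.2],"rot":[0,0,0],"hand":0.4},
    {"translation":[0,0,1.2],"rot":[0,0,0],"hand":0.4},
    {"translation":[0,0,1.2],"rot":[0,0,0],"hand":0.4},
    {"translation":[0,0,1.2],"rot":[0,0,0],"hand":0.4},
    {"translation":[0,0,1.2],"rot":[0,0,0],"hand":0.4},
  ],
)

```text
t: 8.33
eef_pos: [0.5986, -0.0517, 0.0238]
ee_rot: [3.142, 0.001, 0.046]
force: [-0.6, 0.5, 0.4]
width: 0.0484
gripper_force: 0.0
```

Call:
move_arm(
  rows=[
    {"translation":[0,0,-4],"rot":[0,0,0],"hand":0},
    {"translation":[0,0,-8],"rot":[0,0,0],"hand":0},
    {"translation":[0,0,-12],"rot":[0,0,0],"hand":0},
    {"translation":[0,-3,-15],"rot":[0,0,0],"hand":0},
    {"translation":[0,-6,-15],"rot":[0,0,0],"hand":0},
    {"translation":[0,-6,-15],"rot":[0,0,0],"hand":0},
    {"translation":[0,-6,-15],"rot":[0,0,0],"hand":0},
  ],
)

```text
t: 8.92
eef_pos: [0.5962, 0.0096, 0.1747]
ee_rot: [-3.141, -0.001, 0.049]
force: [-0.6, -0.9, -0.9]
width: 0.087
gripper_force: 0.0
```

```bash
python3 - <<'E'
from h import *
arm.grab_frame('wrist')
im,d,T,C=shot('wrist','w4.png')
st=arm.get_state();print(st['t'],st['eef_pos'],st['ee_rot'],st['width'],st['force'])
h=cv2.cvtColor(im,cv2.COLOR_RGB2HSV)
m=((h[...,0]<6)|(h[...,0]>174))&(h[...,1]>150)&(h[...,2]>60)&(abs(C[...,0]-.6)<.04)&(abs(C[...,1]+.05)<.04)
P=C[m&(C[...,2]>.03)];P=P[P[:,2]>np.percentile(P[:,2],40)];print(len(P),np.median(P,0).round(4),cv2.minEnclosingCircle(P[:,:2].astype(np.float32)))
for l in('finished','pocket1','tray'):
    for x in arm.pinpoint(l,'wrist')[:3]: print(l,x['p'],world(T,x['point']).round(4))
E
```

```text
9.0167 [0.59581246 0.00809381 0.17353349] [3.14133961e+00 1.05844689e-03 4.68053180e-02] 0.087703061232738 [ 0.15466487 -0.71987861 -0.3580218 ]
274 [ 0.6    -0.0526  0.0516] ((0.6000838279724121, -0.05250526964664459), 0.010126682929694653)
finished 0.66 [0.6387 0.07   0.0308]
pocket1 0.85 [0.6334 0.1301 0.0284]
pocket1 0.77 [0.6405 0.0054 0.0287]
```

View pics/w4.png

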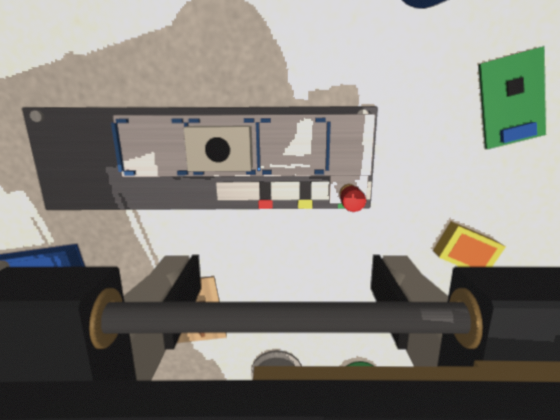

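The wrist view shows the carriage at the green mark, with the knob at (353,200) over green and its top at the same snapped-in height as before. Next is the white unit at (218,150); I compute unit, pocket, tray and stand poses.

```bash
cat >> h.py <<'E'
def rect(C,m):
    c,s,a=cv2.minAreaRect(C[m][:,:2].astype(np.float32));a=np.radians(a)
    if s[0]>s[1]: s=(s[1],s[0]);a+=np.pi/2   # a: direction of short side
    a=(a+np.pi/2)%np.pi-np.pi/2
    return np.round(c,4),np.round(s,4),round(a,3),m.sum()
def big(m):
    n,l,s,_=cv2.connectedComponentsWithStats(m.astype(np.uint8));return l==1+np.argmax(s[1:,4])
E
python3 - <<'E'
from h import *
z=np.load('pics/w4.png.npz');T=z['T'];C=cloud('wrist',z['d'],T);h=cv2.cvtColor(z['im'],cv2.COLOR_RGB2HSV)
X,Y,Z=C[...,0],C[...,1],C[...,2]
m=big((Z>.036)&(abs(X-.64)<.04)&(abs(Y-.07)<.05));print('fin',rect(C,m),np.nanmedian(Z[m]))
blue=(h[...,0]>95)&(h[...,0]<130)&(h[...,1]>110)
m=blue&(abs(X-.64)<.05)&(Y>-.06)&(Y<.18)&(Z>.02)&(Z<.035);print('pockets',rect(C,m))
z=np.load('pics/w1.png.npz');T=z['T'];C=cloud('wrist',z['d'],T);h=cv2.cvtColor(z['im'],cv2.COLOR_RGB2HSV)
X,Y,Z=C[...,0],C[...,1],C[...,2]
for cam,f in(('scene','scene0'),('side','side0')):
    z=np.load(f'pics/{f}.png.npz');T=z['T'];C=cloud(cam,z['d'],T);h=cv2.cvtColor(z['im'],cv2.COLOR_RGB2HSV);X,Y,Z=C[...,0],C[...,1],C[...,2]
    m=big((abs(X-.455)<.1)&(abs(Y-.267)<.1)&(h[...,0]>95)&(h[...,0]<130)&(h[...,1]>110));print(cam,'tray',rect(C,m))
    m=(abs(X-.446)<.06)&(abs(Y-.11)<.06)&(Z>.02);print('ribs',rect(C,m),np.nanmax(Z[m]))
    m=big((abs(X-.446)<.06)&(abs(Y-.11)<.06)&(h[...,1]>60)&(h[...,0]<25));print('stand',rect(C,m))
st=arm.get_state();print(st['q'])
print(go(.64,.07,.12,-1.524))
E
```

```text
fin (array([0.6171, 0.0557]), array([0.0341, 0.0714]), np.float64(0.0), np.int64(29794)) 0.2731561775883589
pockets (array([0.638 , 0.0679]), array([0.0488, 0.1943]), np.float64(0.056), np.int64(608))
scene tray (array([0.458 , 0.2661]), array([0.1031, 0.1223]), np.float64(-1.382), np.int64(1591))
ribs (array([0.4467, 0.1106]), array([0.0289, 0.045 ]), np.float64(0.164), np.int64(97)) 0.03879293294724118
stand (array([0.4485, 0.1123]), array([0.0705, 0.0848]), np.float64(-1.407), np.int64(627))
side tray (array([0.4542, 0.2665]), array([0.1062, 0.1204]), np.float64(-1.375), np.int64(1336))
ribs (array([0.445 , 0.1113]), array([0.0274, 0.0463]), np.float64(0.165), np.int64(139)) 0.038191708727992046
stand (array([0.4455, 0.1154]), array([0.0812, 0.0827]), np.float64(-1.401), np.int64(729))
[ 3.40104306e-01  2.60242593e-01 -2.25002801e-01  2.82927865e-05
 -1.08696220e+00  1.27619035e+00]
(array([ 4.69, -6.05,  5.32]), array([ 0.1,  0. , 89.9]))
```

Call:
move_arm(
  rows=[
    {"translation":[4.5,-6,0],"rot":[0,0,45],"hand":0.25},
    {"translation":[4.5,-6,0],"rot":[0,0,45],"hand":0.25},
    {"translation":[4.5,-6,0],"rot":[0,0,45],"hand":0.25},
    {"translation":[4.5,-6,0],"rot":[0,0,45],"hand":0.25},
    {"translation":[4.5,-6,0],"rot":[0,0,45],"hand":0.25},
    {"translation":[4.5,-6,0],"rot":[0,0,45],"hand":0.25},
    {"translation":[4.5,-6,0],"rot":[0,0,45],"hand":0.25},
  ],
)

```text
t: 9.75
eef_pos: [0.6384, 0.0695, 0.1731]
ee_rot: [3.14, 0.001, -0.747]
force: [-0.1, 0.7, 0.3]
width: 0.066
gripper_force: 0.0
```

Call:
move_arm(
  rows=[
    {"translation":[0,0,5],"rot":[0,0,45],"hand":0.25},
    {"translation":[0,0,5],"rot":[0,0,45],"hand":0.25},
    {"translation":[0,0,5],"rot":[0,0,45],"hand":0.25},
    {"translation":[0,0,5],"rot":[0,0,45],"hand":0.25},
    {"translation":[0,0,5],"rot":[0,0,45],"hand":0.25},
    {"translation":[0,0,5],"rot":[0,0,45],"hand":0.25},
    {"translation":[0,0,5],"rot":[0,0,45],"hand":0.25},
    {"translation":[0,0,5],"rot":[0,0,45],"hand":0.25},
  ],
)

```text
t: 10.42
eef_pos: [0.6384, 0.0694, 0.1233]
ee_rot: [3.14, -0.0, -1.527]
force: [0.9, -0.7, -1.0]
width: 0.0654
gripper_force: 0.0
```

```bash
python3 - <<'E'
from h import *
arm.grab_frame('wrist')
im,d,T,C=shot('wrist','w5.png');h=cv2.cvtColor(im,cv2.COLOR_RGB2HSV);X,Y,Z=C[...,0],C[...,1],C[...,2]
st=arm.get_state();print(st['t'],st['eef_pos'],st['ee_rot'],st['width'],st['q'].round(2))
m=big((Z>.036)&(Z<.05)&(abs(X-.64)<.04)&(abs(Y-.07)<.05));print('fin',rect(C,m),np.nanmedian(Z[m]))
blue=(h[...,0]>95)&(h[...,0]<130)&(h[...,1]>110)
m=blue&(abs(X-.64)<.05)&(Y>-.06)&(Y<.18)&(Z>.02)&(Z<.035);print('pockets',rect(C,m))
print(go(.638,.069,.0175,-1.524))
E
```

```text
10.5167 [0.63845693 0.06964458 0.12351084] [ 3.14090452e+00 -3.03697408e-04 -1.52328965e+00] 0.06563001206818085 [ 0.41  0.37 -0.18  0.   -1.02 -0.36]
fin (array([0.638 , 0.0684]), array([0.038 , 0.0562]), np.float64(0.052), np.int64(3506)) 0.043573737397610654
pockets (array([0.6384, 0.0614]), array([0.0492, 0.1817]), np.float64(0.053), np.int64(730))
(array([ 0.06,  0.04, 10.6 ]), array([ 0., -0.,  0.]))
```

Call:
move_arm(
  rows=[
    {"translation":[0.1,0,4],"rot":[0,0,0],"hand":0.25},
    {"translation":[0.1,0,8],"rot":[0,0,0],"hand":0.25},
    {"translation":[0.1,0,10.5],"rot":[0,0,0],"hand":0.25},
    {"translation":[0.1,0,10.5],"rot":[0,0,0],"hand":0.25},
    {"translation":[0.1,0,10.5],"rot":[0,0,0],"hand":0.7},
    {"translation":[0.1,0,10.5],"rot":[0,0,0],"hand":0.7},
    {"translation":[0.1,0,10.5],"rot":[0,0,0],"hand":0.7},
    {"translation":[0.1,0,10.5],"rot":[0,0,0],"hand":0.7},
  ],
  squeeze=40,
)

```text
t: 11.18
eef_pos: [0.64, 0.0698, 0.0212]
ee_rot: [-3.138, 0.001, -1.524]
force: [-0.2, -0.4, -0.2]
width: 0.0445
gripper_force: 0.0
```

Call:
move_arm(
  rows=[
    {"translation":[0,0,0],"rot":[0,0,0],"hand":0.7},
    {"translation":[0,0,0],"rot":[0,0,0],"hand":0.7},
    {"translation":[0,0,-2],"rot":[0,0,0],"hand":0.7},
    {"translation":[0,0,-6],"rot":[0,0,0],"hand":0.7},
    {"translation":[0,0,-10],"rot":[0,0,0],"hand":0.7},
    {"translation":[0,0,-10],"rot":[0,0,0],"hand":0.7},
  ],
)

```text
t: 11.68
eef_pos: [0.6433, 0.0703, 0.1282]
ee_rot: [-3.129, 0.002, -1.523]
force: [2.4, 1.4, 1.1]
width: 0.0377
gripper_force: 40.0
```

```bash
python3 - <<'E'
from h import *
print(go(.456,.266,.118,-1.38),go(.456,.266,.005,-1.38)); print(arm.get_state()['width'])
E
```

```text
(array([-20.45,  17.78,   0.84]), array([-0.7,  0.1, -8.2])) (array([-20.43,  17.93,  12.13]), array([-0.7,  0.1, -8.2]))
0.037674033116014506
```

Call:
move_arm(
  rows=[
    {"translation":[-20.4,17.8,0],"rot":[0,0,-8],"hand":0.7},
    {"translation":[-20.4,17.8,0],"rot":[0,0,-8],"hand":0.7},
    {"translation":[-20.4,17.8,0],"rot":[0,0,-8],"hand":0.7},
    {"translation":[-20.4,17.8,0],"rot":[0,0,-8],"hand":0.7},
    {"translation":[-20.4,17.8,0],"rot":[0,0,-8],"hand":0.7},
    {"translation":[-20.4,17.8,0],"rot":[0,0,-8],"hand":0.7},
    {"translation":[-20.4,17.8,0],"rot":[0,0,-8],"hand":0.7},
    {"translation":[-20.4,17.8,0],"rot":[0,0,-8],"hand":0.7},
  ],
)

```text
t: 12.35
eef_pos: [0.449, 0.2676, 0.1197]
ee_rot: [-3.14, 0.002, -1.381]
force: [-0.2, -0.3, -1.1]
width: 0.0376
gripper_force: 40.0
```

```bash
python3 - <<'E'
from h import *
im,d,T,C=shot('wrist','w6.png')
st=arm.get_state();print(st['t'],st['eef_pos'],st['ee_rot'],st['width'])
print(go(.456,.266,.0005,-1.38))
E
```

```text
12.4 [0.45005088 0.26658214 0.11961378] [-3.14047187e+00  1.15741739e-03 -1.38104635e+00] 0.03740375315984238
(array([ 0.18, -0.56, 11.91]), array([-0.1,  0.1, -0.1]))
```

View pics/w6.png

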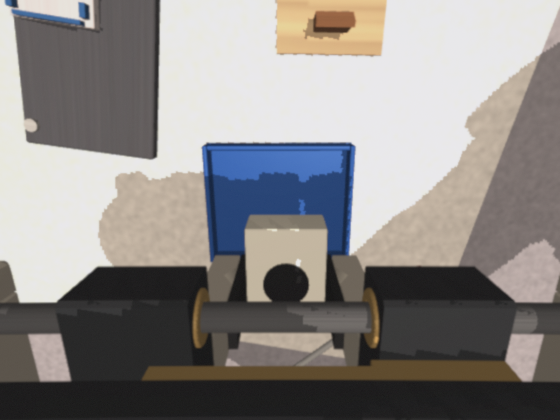

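The view shows the white unit held at (286,260) above the blue tray, which spans columns 205–355. Lowering.

Call:
move_arm(
  rows=[
    {"translation":[0.2,-0.4,4],"rot":[0,0,0],"hand":0.7},
    {"translation":[0.2,-0.4,8],"rot":[0,0,0],"hand":0.7},
    {"translation":[0.2,-0.4,11],"rot":[0,0,0],"hand":0.7},
    {"translation":[0.2,-0.4,11.8],"rot":[0,0,0],"hand":0.7},
    {"translation":[0.2,-0.4,11.8],"rot":[0,0,0],"hand":0.7},
    {"translation":[0.2,-0.4,11.8],"rot":[0,0,0],"hand":0.43},
    {"translation":[0.2,-0.4,11.8],"rot":[0,0,0],"hand":0.43},
    {"translation":[0.2,-0.4,11.8],"rot":[0,0,0],"hand":0.43},
  ],
)

```text
t: 13.07
eef_pos: [0.4563, 0.2637, 0.0016]
ee_rot: [-3.141, 0.001, -1.385]
force: [-0.5, 0.4, 0.3]
width: 0.0484
gripper_force: 0.0
```

Call:
move_arm(
  rows=[
    {"translation":[0,0,0],"rot":[0,0,0],"hand":0.43},
    {"translation":[0,0,0],"rot":[0,0,0],"hand":0.43},
    {"translation":[0,0,-4],"rot":[0,0,0],"hand":0.43},
    {"translation":[0,0,-8],"rot":[0,0,0],"hand":0.43},
    {"translation":[0,0,-12],"rot":[0,0,0],"hand":0.25},
    {"translation":[0,0,-15],"rot":[0,0,0],"hand":0.25},
    {"translation":[0,0,-15],"rot":[0,0,0],"hand":0.25},
  ],
)

```text
t: 13.65
eef_pos: [0.4586, 0.2661, 0.1583]
ee_rot: [-3.132, 0.006, -1.383]
force: [1.3, 1.5, -0.3]
width: 0.0632
gripper_force: 0.0
```

```bash
python3 - <<'E'
from h import *
arm.grab_frame('wrist')
st=arm.get_state();print(st['t'],st['eef_pos'],st['ee_rot'],st['width'])
for c in('scene','side'):
    im,d,T,C=shot(c,c+'7.png')
    for l in('finished','shell_a'):
        for x in arm.pinpoint(l,c)[:5]: print(c,l,round(x['p'],2),world(T,x['point']).round(4))
print(go(.46,-.22,.25,-1.524))
E
```

```text
13.7 [0.45723937 0.26527972 0.15511878] [-3.13521765  0.00464341 -1.38424703] 0.06445432268001809
scene finished 0.37 [ 0.6044 -0.0491  0.0507]
scene shell_a 0.88 [ 0.4825 -0.3047  0.0081]
scene shell_a 0.88 [ 0.5392 -0.1858  0.0089]
scene shell_a 0.59 [ 0.4419 -0.1715  0.0103]
side finished 0.6 [0.4524 0.2672 0.0144]
side shell_a 0.85 [ 0.5416 -0.1837  0.012 ]
side shell_a 0.74 [ 0.487  -0.304   0.0096]
side shell_a 0.64 [ 0.4369 -0.166   0.0075]
side shell_a 0.3 [0.7982 0.0622 0.0035]
(array([47.58,  8.47, -9.94]), array([ 0.1, -0.1,  8. ]))
```

Call:
move_arm(
  rows=[
    {"translation":[10,2,-9.5],"rot":[0,0,-8],"hand":0.25},
    {"translation":[24,4,-9.5],"rot":[0,0,-8],"hand":0.25},
    {"translation":[47,8.5,-9.5],"rot":[0,0,8],"hand":0.25},
    {"translation":[47,8.5,-9.5],"rot":[0,0,8],"hand":0.25},
    {"translation":[47,8.5,-9.5],"rot":[0,0,8],"hand":0.25},
    {"translation":[47,8.5,-9.5],"rot":[0,0,8],"hand":0.25},
    {"translation":[47,8.5,-9.5],"rot":[0,0,8],"hand":0.25},
    {"translation":[47,8.5,-9.5],"rot":[0,0,8],"hand":0.25},
  ],
)

```text
t: 14.67
eef_pos: [0.4571, -0.0564, 0.2245]
ee_rot: [3.141, -0.0, -1.524]
force: [1.3, -0.1, 0.1]
width: 0.0659
gripper_force: 0.0
```

```bash
python3 - <<'E'
from h import *
print(go(.46,-.2,.25,-1.524))
E
```

```text
(array([14.36,  0.39, -2.55]), array([ 0.1, -0. ,  0. ]))
```

Call:
move_arm(
  rows=[
    {"translation":[14,0.4,-2.5],"rot":[0,0,0],"hand":0.25},
    {"translation":[14,0.4,-2.5],"rot":[0,0,0],"hand":0.25},
    {"translation":[14,0.4,-2.5],"rot":[0,0,0],"hand":0.25},
    {"translation":[14,0.4,-2.5],"rot":[0,0,0],"hand":0.25},
    {"translation":[14,0.4,-2.5],"rot":[0,0,0],"hand":0.25},
    {"translation":[14,0.4,-2.5],"rot":[0,0,0],"hand":0.25},
  ],
)

```text
t: 15.17
eef_pos: [0.4599, -0.1955, 0.2487]
ee_rot: [3.14, 0.0, -1.527]
force: [-0.1, 0.2, -0.8]
width: 0.0657
gripper_force: 0.0
```

```bash
cat >> h.py <<'E'
def shells(im,C,pr=True):
    X,Y,Z=C[...,0],C[...,1],C[...,2]
    m=((Z>.004)&(Z<.03)&(X>.33)&(X<.62)&(Y<-.1)&(Y>-.42)).astype(np.uint8)
    n,l,s,_=cv2.connectedComponentsWithStats(m)
    for i in range(1,n):
        if s[i,4]>300:
            k=l==i;print(rect(C,k),'z90',np.percentile(Z[k],90).round(4),'zmed',np.median(Z[k]).round(4),'px',s[i,:4],'rgb',np.median(im[k],0))
E
python3 - <<'E'
from h import *
arm.grab_frame('wrist')
im,d,T,C=shot('wrist','w8.png')
st=arm.get_state();print(st['t'],st['eef_pos'],st['ee_rot'],st['width'])
shells(im,C)
E
```

```text
15.2667 [ 0.46003051 -0.19409463  0.24883061] [ 3.13994418e+00  3.94166567e-04 -1.52454051e+00] 0.06643429675698216
(array([ 0.4812, -0.3065]), array([0.0379, 0.0565]), np.float64(-0.02), np.int64(561)) z90 0.0164 zmed 0.0153 px [253  45  37  58] rgb [65. 62. 60.]
(array([ 0.541 , -0.1878]), array([0.0381, 0.057 ]), np.float64(-0.358), np.int64(1546)) z90 0.0166 zmed 0.0156 px [196 151  46  55] rgb [160. 115.  58.]
(array([ 0.4391, -0.1707]), array([0.0384, 0.0562]), np.float64(-0.324), np.int64(1480)) z90 0.0167 zmed 0.0157 px [280 169  46  53] rgb [130.5  74.   43. ]
(array([ 0.3606, -0.1105]), array([0.019 , 0.0477]), np.float64(-1.461), np.int64(416)) z90 0.0284 zmed 0.0275 px [344 241  39  16] rgb [ 66. 139.  77.]
```

View pics/w8.png

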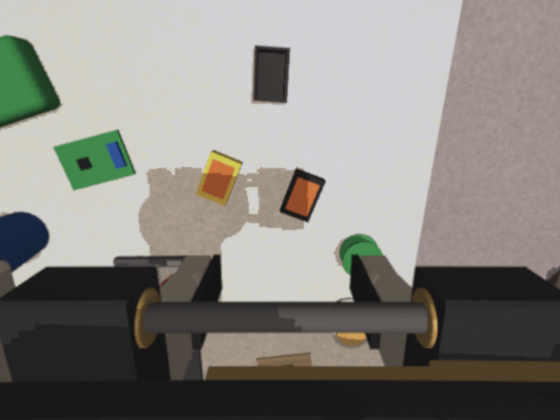

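The view shows the open-up black shell at (271,75), the yellow look-alike at (219,178), which stays, and the orange-up shell at (302,195). Taking the open-up shell first.

```bash
python3 - <<'E'
from h import *
print(go(.4812,-.3065,.1,-1.591),go(.4812,-.3065,-.006,-1.591))
E
```

```text
(array([11.33, -1.62, 14.88]), array([0.1, 0. , 3.8])) (array([11.34, -1.64, 25.48]), array([0.1, 0. , 3.8]))
```

Call:
move_arm(
  rows=[
    {"translation":[11.3,-1.6,14.5],"rot":[0,0,3.8],"hand":0.25},
    {"translation":[11.3,-1.6,14.5],"rot":[0,0,3.8],"hand":0.25},
    {"translation":[11.3,-1.6,14.5],"rot":[0,0,3.8],"hand":0.25},
    {"translation":[11.3,-1.6,14.5],"rot":[0,0,3.8],"hand":0.25},
    {"translation":[11.3,-1.6,14.5],"rot":[0,0,3.8],"hand":0.25},
    {"translation":[11.3,-1.6,14.5],"rot":[0,0,3.8],"hand":0.25},
    {"translation":[11.3,-1.6,14.5],"rot":[0,0,3.8],"hand":0.25},
  ],
)

```text
t: 15.85
eef_pos: [0.4812, -0.3058, 0.1036]
ee_rot: [3.139, 0.001, -1.59]
force: [0.5, -0.1, 0.8]
width: 0.0657
gripper_force: 0.0
```

```bash
python3 - <<'E'
from h import *
im,d,T,C=shot('wrist','w9.png')
st=arm.get_state();print(st['t'],st['eef_pos'],st['ee_rot'],st['width'])
shells(im,C)
E
```

```text
15.9 [ 0.48200607 -0.30572599  0.1049915 ] [ 3.14111332e+00 -1.09598389e-04 -1.58954763e+00] 0.06558401914345377
(array([ 0.4815, -0.3069]), array([0.0381, 0.0561]), np.float64(-0.012), np.int64(1212)) z90 0.0161 zmed 0.015 px [262 175  49  71] rgb [29. 28. 27.]
(array([ 0.5434, -0.1818]), array([0.0382, 0.0447]), np.float64(-0.373), np.int64(1328)) z90 0.0166 zmed 0.0158 px [193 333  55  33] rgb [200. 107.  57.]
(array([ 0.4392, -0.1716]), array([0.0389, 0.0541]), np.float64(-0.318), np.int64(1579)) z90 0.0166 zmed 0.0158 px [306 333  60  33] rgb [191. 103.  56.]
```

Call:
move_arm(
  rows=[
    {"translation":[0.1,0,4],"rot":[0,0,0],"hand":0.25},
    {"translation":[0.1,0,8],"rot":[0,0,0],"hand":0.25},
    {"translation":[0.1,0,11],"rot":[0,0,0],"hand":0.25},
    {"translation":[0.1,0,11],"rot":[0,0,0],"hand":0.25},
    {"translation":[0.1,0,11],"rot":[0,0,0],"hand":0.7},
    {"translation":[0.1,0,11],"rot":[0,0,0],"hand":0.7},
    {"translation":[0.1,0,11],"rot":[0,0,0],"hand":0.7},
    {"translation":[0.1,0,11],"rot":[0,0,0],"hand":0.7},
  ],
  squeeze=30,
)

```text
t: 16.57
eef_pos: [0.4834, -0.3079, -0.0027]
ee_rot: [-3.137, -0.001, -1.59]
force: [0.1, 0.7, 0.4]
width: 0.0446
gripper_force: 0.0
```

Call:
move_arm(
  rows=[
    {"translation":[0,0,0],"rot":[0,0,0],"hand":0.7},
    {"translation":[0,0,0],"rot":[0,0,0],"hand":0.7},
    {"translation":[0,0,0],"rot":[0,0,0],"hand":0.7},
  ],
)

```text
t: 16.82
eef_pos: [0.4827, -0.3078, -0.0034]
ee_rot: [-3.139, -0.001, -1.59]
force: [-1.0, 3.5, 9.3]
width: 0.0377
gripper_force: 30.0
```

Call:
move_arm(
  rows=[
    {"translation":[0,0,-4],"rot":[0,0,0],"hand":0.7},
    {"translation":[0,0,-8],"rot":[0,0,0],"hand":0.7},
    {"translation":[0,0,-11],"rot":[0,0,0],"hand":0.7},
    {"translation":[0,0,-11],"rot":[0,0,0],"hand":0.7},
  ],
)

```text
t: 17.15
eef_pos: [0.4856, -0.3093, 0.1124]
ee_rot: [-3.131, -0.004, -1.589]
force: [1.5, 0.2, -0.1]
width: 0.0375
gripper_force: 30.0
```

```bash
python3 - <<'E'
from h import *
print(go(.635,.132,.11,-1.524)); print(go(.635,.132,.02,-1.524))
E
```

```text
(array([-44.41, -14.12,   0.21]), array([-0.6, -0.3, -3.8]))
(array([-44.44, -14.02,   9.21]), array([-0.6, -0.3, -3.8]))
```

Call:
move_arm(
  rows=[
    {"translation":[-44.4,-14.1,0],"rot":[0,0,-3.8],"hand":0.7},
    {"translation":[-44.4,-14.1,0],"rot":[0,0,-3.8],"hand":0.7},
    {"translation":[-44.4,-14.1,0],"rot":[0,0,-3.8],"hand":0.7},
    {"translation":[-44.4,-14.1,0],"rot":[0,0,-3.8],"hand":0.7},
    {"translation":[-44.4,-14.1,0],"rot":[0,0,-3.8],"hand":0.7},
    {"translation":[-44.4,-14.1,0],"rot":[0,0,-3.8],"hand":0.7},
    {"translation":[-44.4,-14.1,0],"rot":[0,0,-3.8],"hand":0.7},
    {"translation":[-44.4,-14.1,0],"rot":[0,0,-3.8],"hand":0.7},
  ],
)

```text
t: 17.82
eef_pos: [0.5892, 0.0101, 0.1056]
ee_rot: [-3.14, 0.0, -1.524]
force: [0.9, -0.3, -0.4]
width: 0.0376
gripper_force: 30.0
```

```bash
python3 - <<'E'
from h import *
print(go(.635,.132,.11,-1.524)); print(arm.get_state()['width'])
E
```

```text
(array([-11.97,  -5.14,  -0.43]), array([-0.1,  0. , -0. ]))
0.03761305401834211
```

Call:
move_arm(
  rows=[
    {"translation":[-12,-5.1,0],"rot":[0,0,0],"hand":0.7},
    {"translation":[-12,-5.1,0],"rot":[0,0,0],"hand":0.7},
    {"translation":[-12,-5.1,0],"rot":[0,0,0],"hand":0.7},
    {"translation":[-12,-5.1,0],"rot":[0,0,0],"hand":0.7},
    {"translation":[-12,-5.1,0],"rot":[0,0,0],"hand":0.7},
    {"translation":[-12,-5.1,0],"rot":[0,0,0],"hand":0.7},
    {"translation":[-12,-5.1,0],"rot":[0,0,0],"hand":0.7},
  ],
)

```text
t: 18.4
eef_pos: [0.6337, 0.1295, 0.1049]
ee_rot: [3.141, -0.0, -1.525]
force: [-0.5, -0.8, -0.4]
width: 0.0377
gripper_force: 30.0
```

```bash
python3 - <<'E'
from h import *
im,d,T,C=shot('wrist','w10.png');h=cv2.cvtColor(im,cv2.COLOR_RGB2HSV);X,Y,Z=C[...,0],C[...,1],C[...,2]
st=arm.get_state();print(st['t'],st['eef_pos'],st['ee_rot'],st['width'])
blue=(h[...,0]>95)&(h[...,0]<130)&(h[...,1]>110)
m=blue&(abs(X-.64)<.05)&(Y>-.06)&(Y<.18)&(Z>.02)&(Z<.035);print('pockets',rect(C,m))
P=C[m];R_=P[:,:2]-[.638,.068];c,s=np.cos(.05),np.sin(.05);a=R_@[-s,c];b=R_@[c,s]
print('y hist',np.histogram(a,np.arange(-.11,.11,.004)));print('x',np.percentile(b,[1,50,99]))
m=big((Z>.06)&(Z<.13)&(abs(X-st['eef_pos'][0])<.03)&(abs(Y-st['eef_pos'][1])<.04)&(im.sum(2)<150));print('held',rect(C,m),np.nanpercentile(Z[m],[5,50,95]))
print(go(.635,.132,.02,-1.524))
E
```

```text
18.45 [0.63379538 0.12915575 0.10501526] [ 3.14153523e+00  1.96449445e-05 -1.52543597e+00] 0.03798995344446935
pockets (array([0.638 , 0.0673]), array([0.0496, 0.0865]), np.float64(0.056), np.int64(816))
y hist (array([  0,   0,   0,   0,   0,   0,   0,   0,   0,   0,   0,   0,   0,
         0,   0,   0,  32,  67,  26, 190,  43,  55,   5,   0,   0,   0,
         0,   0,   0,   0,   0,   0,  34,  46,  72, 160,  38,  45,   3,
         0,   0,   0,   0,   0,   0,   0,   0,   0,   0,   0,   0,   0,
         0,   0]), array([-0.11 , -0.106, -0.102, -0.098, -0.094, -0.09 , -0.086, -0.082,
       -0.078, -0.074, -0.07 , -0.066, -0.062, -0.058, -0.054, -0.05 ,
       -0.046, -0.042, -0.038, -0.034, -0.03 , -0.026, -0.022, -0.018,
       -0.014, -0.01 , -0.006, -0.002,  0.002,  0.006,  0.01 ,  0.014,
        0.018,  0.022,  0.026,  0.03 ,  0.034,  0.038,  0.042,  0.046,
        0.05 ,  0.054,  0.058,  0.062,  0.066,  0.07 ,  0.074,  0.078,
        0.082,  0.086,  0.09 ,  0.094,  0.098,  0.102,  0.106]))
x [-0.02452614  0.00137059  0.02477967]
held (array([0.6348, 0.1259]), array([0.0444, 0.0478]), np.float64(0.049), np.int64(6688)) [0.107906   0.10928399 0.12440345]
(array([-0.28, -0.13,  8.5 ]), array([ 0. ,  0. , -0.1]))
```

View pics/w10.png

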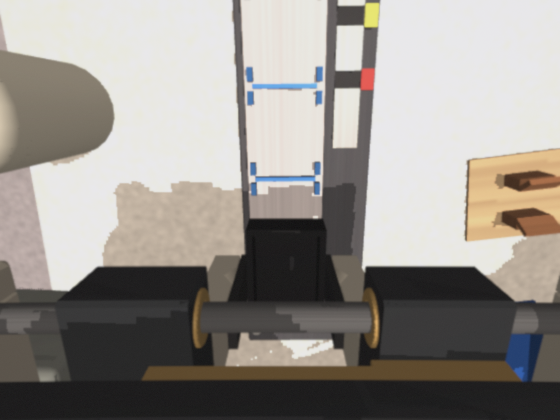

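The view shows the shell held open side up at (285,265). The pocket 2 walls show at rows 86 and 180, which confirms the pocket spacing. Lowering into pocket 3.

Call:
move_arm(
  rows=[
    {"translation":[-0.2,-0.1,4],"rot":[0,0,0],"hand":0.7},
    {"translation":[-0.2,-0.1,6.5],"rot":[0,0,0],"hand":0.7},
    {"translation":[-0.2,-0.1,7.8],"rot":[0,0,0],"hand":0.7},
    {"translation":[-0.2,-0.1,8.4],"rot":[0,0,0],"hand":0.7},
    {"translation":[-0.2,-0.1,8.4],"rot":[0,0,0],"hand":0.7},
    {"translation":[-0.2,-0.1,8.4],"rot":[0,0,0],"hand":0.7},
  ],
)

```text
t: 18.95
eef_pos: [0.6353, 0.1313, 0.0215]
ee_rot: [-3.141, 0.0, -1.525]
force: [0.4, 0.6, -0.3]
width: 0.0376
gripper_force: 30.0
```

Call:
move_arm(
  rows=[
    {"translation":[0,0,0],"rot":[0,0,0],"hand":0.4},
    {"translation":[0,0,0],"rot":[0,0,0],"hand":0.4},
    {"translation":[0,0,0],"rot":[0,0,0],"hand":0.4},
    {"translation":[0,0,0],"rot":[0,0,0],"hand":0.4},
    {"translation":[0,0,-4],"rot":[0,0,0],"hand":0.4},
    {"translation":[0,0,-8],"rot":[0,0,0],"hand":0.4},
    {"translation":[0,0,-11],"rot":[0,0,0],"hand":0.4},
    {"translation":[0,0,-11],"rot":[0,0,0],"hand":0.4},
  ],
)

```text
t: 19.62
eef_pos: [0.6391, 0.1335, 0.1387]
ee_rot: [-3.131, 0.003, -1.523]
force: [1.0, 0.2, 0.8]
width: 0.0526
gripper_force: 0.0
```

```bash
python3 - <<'E'
from h import *
arm.grab_frame('wrist')
im,d,T,C=shot('wrist','w11.png');X,Y,Z=C[...,0],C[...,1],C[...,2]
st=arm.get_state();print(st['t'],st['eef_pos'],st['ee_rot'],st['width'])
m=big((Z>.0335)&(Z<.06)&(abs(X-.635)<.04)&(abs(Y-.132)<.045));print('b',rect(C,m),np.nanpercentile(Z[m],[5,50,95]))
print(go(.44,-.17,.2,-1.57))
E
```

```text
19.7167 [0.63587628 0.13278793 0.13275115] [-3.13828415e+00  1.72216923e-03 -1.52436427e+00] 0.05270662195585978
b (array([0.6363, 0.1328]), array([0.0381, 0.0569]), np.float64(0.044), np.int64(1000)) [0.03493854 0.03931225 0.04052403]
(array([29.33, 20.95, -6.84]), array([-0.2,  0.1,  2.6]))
```

The shell is seated in pocket 3: top at ~42 mm, 1 mm off the pocket site. The orange-up shell comes next. I pick it with the tool tilted −45° about the closing axis, swing to +45°, stand it in the slot, then repeat to finish the turn.

```bash
cat >> h.py <<'E'
TIP=np.array([0,0,-.0125])
def tool(yaw,th): return R.from_euler('z',yaw)*R.from_euler('x',np.pi)*R.from_euler('y',th,degrees=True)
def delta(pos,Rt,frm=None):
    st=arm.get_state();A=R.from_euler('xyz',st['ee_rot']) if frm is None else frm[1]
    p=st['eef_pos'] if frm is None else frm[0]
    return (A.inv().apply(np.array(pos)-p)*100).round(2),np.degrees((A.inv()*Rt).as_rotvec()).round(1)
def tip2eef(tip,Rt): return np.array(tip)-Rt.apply(TIP)
E
python3 - <<'E'
from h import *
a=-.32;Rt=tool(a-np.pi/2,-45);print('toolz',Rt.apply([0,0,1]).round(3))
c=np.array([.4391,-.171,.0085]);e=np.array([-np.sin(a),np.cos(a),0])
g=tip2eef(c+.004*e,Rt);print('grasp eef',g)
up=tool(a-np.pi/2,0)
s1=np.array([.46,-.12,.25]); print('first',delta(s1,up)); print('then',delta(g+[0,0,.1],Rt,(s1,up)))
E
```

```text
toolz [ 0.222  0.671 -0.707]
grasp eef [ 4.43138668e-01 -1.58812923e-01 -3.38834765e-04]
first (array([ 24.41,  18.7 , -11.83]), array([-0.2,  0.1, 21. ]))
then (array([ 4.21,  0.38, 15.03]), array([ -0., -45.,  -0.]))
```

Call:
move_arm(
  rows=[
    {"translation":[4,3,-8],"rot":[0,0,0],"hand":0.4},
    {"translation":[24.4,18.7,-11.8],"rot":[0,0,21],"hand":0.4},
    {"translation":[24.4,18.7,-11.8],"rot":[0,0,21],"hand":0.4},
    {"translation":[24.4,18.7,-11.8],"rot":[0,0,21],"hand":0.4},
    {"translation":[24.4,18.7,-11.8],"rot":[0,0,21],"hand":0.4},
    {"translation":[24.4,18.7,-11.8],"rot":[0,0,21],"hand":0.4},
    {"translation":[24.4,18.7,-11.8],"rot":[0,0,21],"hand":0.4},
    {"translation":[24.4,18.7,-11.8],"rot":[0,0,21],"hand":0.4},
  ],
)

```text
t: 20.38
eef_pos: [0.4604, -0.1171, 0.2466]
ee_rot: [3.14, -0.001, -1.891]
force: [-0.3, -0.8, 1.2]
width: 0.0523
gripper_force: 0.0
```

Call:
move_arm(
  rows=[
    {"translation":[0,0,0],"rot":[0,-10,0],"hand":0.4},
    {"translation":[0,0,0],"rot":[0,-20,0],"hand":0.4},
    {"translation":[0,0,0],"rot":[0,-30,0],"hand":0.4},
    {"translation":[0,0,0],"rot":[0,-45,0],"hand":0.4},
    {"translation":[0,0,0],"rot":[0,-45,0],"hand":0.4},
    {"translation":[0,0,0],"rot":[0,-45,0],"hand":0.4},
    {"translation":[0,0,0],"rot":[0,-45,0],"hand":0.4},
    {"translation":[0,0,0],"rot":[0,-45,0],"hand":0.4},
  ],
)

```text
t: 21.05
eef_pos: [0.4614, -0.1176, 0.2439]
ee_rot: [3.131, 0.79, -1.904]
force: [-0.7, -0.9, -0.0]
width: 0.0523
gripper_force: 0.0
```

```bash
python3 - <<'E'
from h import *
arm.grab_frame('wrist');im,d,T,C=shot('wrist','w12.png')
st=arm.get_state();print(st['t'],st['eef_pos'],st['q'].round(2),R.from_euler('xyz',st['ee_rot']).as_matrix().round(3))
shells(im,C)
a=-.32;Rt=tool(a-np.pi/2,-45);print(delta([.443,-.159,.1],Rt))
E
```

```text
21.15 [ 0.46215655 -0.11659704  0.2457983 ] [-0.53  0.19 -0.12 -0.77 -1.5   0.36] [[-0.226 -0.948  0.222]
 [-0.67   0.317  0.671]
 [-0.707  0.003 -0.708]]
(array([13.58,  0.43,  7.05]), array([ 0. , -0. , -0.2]))
```

Call:
move_arm(
  rows=[
    {"translation":[13.6,0.4,7],"rot":[0,0,0],"hand":0.4},
    {"translation":[13.6,0.4,7],"rot":[0,0,0],"hand":0.4},
    {"translation":[13.6,0.4,7],"rot":[0,0,0],"hand":0.4},
    {"translation":[13.6,0.4,7],"rot":[0,0,0],"hand":0.4},
    {"translation":[13.6,0.4,7],"rot":[0,0,0],"hand":0.4},
    {"translation":[13.6,0.4,7],"rot":[0,0,0],"hand":0.4},
    {"translation":[13.6,0.4,7],"rot":[0,0,0],"hand":0.4},
  ],
)

```text
t: 21.73
eef_pos: [0.4451, -0.1585, 0.1031]
ee_rot: [-3.139, 0.784, -1.887]
force: [-0.4, 0.7, 0.7]
width: 0.0524
gripper_force: 0.0
```

```bash
python3 - <<'E'
from h import *
st=arm.get_state();print(st['t'],st['eef_pos'])
for c in('wrist','side','scene'):
    im,d,T,C=shot(c,c+'13.png');print(c);shells(im,C)
a=-.32;Rt=tool(a-np.pi/2,-45);print(delta([.443,-.159,-.0003],Rt))
E
```

```text
21.7333 [ 0.44509697 -0.15849044  0.10308758]
wrist
(array([ 0.4393, -0.1709]), array([0.0382, 0.0579]), np.float64(-0.326), np.int64(4752)) z90 0.0163 zmed 0.0156 px [258  75  68  78] rgb [69. 46. 34.]
(array([ 0.541 , -0.1882]), array([0.0395, 0.0585]), np.float64(-0.351), np.int64(4574)) z90 0.0162 zmed 0.0155 px [88 94 91 72] rgb [153. 123.  55.]
(array([ 0.3599, -0.1105]), array([0.021 , 0.0489]), np.float64(-1.568), np.int64(1890)) z90 0.0279 zmed 0.0266 px [390 141  74  43] rgb [45. 93. 53.]
side
scene
(array([ 0.4366, -0.1703]), array([0.0489, 0.0644]), np.float64(-0.26), np.int64(351)) z90 0.0205 zmed 0.017 px [176 178  26  17] rgb [67. 42. 19.]
(array([ 0.5411, -0.1852]), array([0.0516, 0.0621]), np.float64(-0.165), np.int64(381)) z90 0.0206 zmed 0.0173 px [173 212  27  19] rgb [106.  71.   8.]
(array([7.4 , 0.25, 7.3 ]), array([-0.1, -0.1,  0.2]))
```

View pics/wrist13.png

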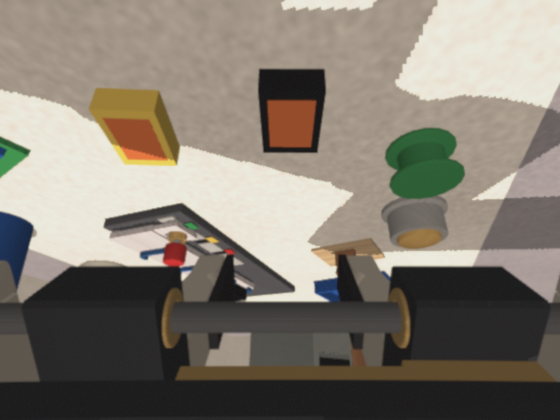

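The view shows the orange-up shell at (291,110), aligned with the jaws, and the yellow one at (138,127) clear of the fingers. Descending.

Call:
move_arm(
  rows=[
    {"translation":[2.5,0.2,2.5],"rot":[0,0,0],"hand":0.4},
    {"translation":[5,0.25,5],"rot":[0,0,0],"hand":0.4},
    {"translation":[6.8,0.25,6.7],"rot":[0,0,0],"hand":0.4},
    {"translation":[7.4,0.25,7.3],"rot":[0,0,0],"hand":0.4},
    {"translation":[7.4,0.25,7.3],"rot":[0,0,0],"hand":0.4},
    {"translation":[7.4,0.25,7.3],"rot":[0,0,0],"hand":0.4},
  ],
)

```text
t: 22.38
eef_pos: [0.4422, -0.1591, -0.0013]
ee_rot: [-3.14, 0.785, -1.889]
force: [-0.1, 0.1, 0.1]
width: 0.0527
gripper_force: 0.0
```

Call:
move_arm(
  rows=[
    {"translation":[0,0,0],"rot":[0,0,0],"hand":0.7},
    {"translation":[0,0,0],"rot":[0,0,0],"hand":0.7},
    {"translation":[0,0,0],"rot":[0,0,0],"hand":0.7},
    {"translation":[0,0,0],"rot":[0,0,0],"hand":0.7},
    {"translation":[0,0,0],"rot":[0,0,0],"hand":0.7},
    {"translation":[0,0,0],"rot":[0,0,0],"hand":0.7},
  ],
  squeeze=40,
)

```text
t: 22.88
eef_pos: [0.442, -0.1591, -0.0014]
ee_rot: [-3.139, 0.785, -1.889]
force: [0.8, -1.8, 6.4]
width: 0.0374
gripper_force: 40.0
```

```bash
python3 - <<'E'
from h import *
st=arm.get_state();A=R.from_euler('xyz',st['ee_rot']);p=st['eef_pos'];print(st['t'],p,st['width'],st['force'],st['gripper_force'])
c=np.array([.4392,-.1709,.009]);ct=A.inv().apply(c-p);print('ct',ct.round(4))
S=np.array([.446,.111,.032]);Rs=tool(.165-np.pi/2,45);es=S-Rs.apply(ct);print('slot eef',es)
R0=tool(.165-np.pi/2,0);up=p+[0,0,.15];print('lift',A.inv().apply([0,0,.15])*100)
mid=np.array([.47,.03,.25]);print('mid',delta(mid,R0,(up,A)))
print('pre',delta(es+[0,0,.08],Rs,(mid,R0)))
E
```

```text
22.8833 [ 0.44204708 -0.15911354 -0.00140286] 0.037430817809549266 [ 0.80800778 -1.8138697   6.4391632 ] 40.0015389919281
ct [ 0.0012 -0.001  -0.0159]
slot eef [0.44670223 0.10057207 0.01991649]
lift [-10.60693798  -0.02394598 -10.60623841]
mid (array([-20.49,   3.28,   6.14]), array([-11. ,  44.1, -26.3]))
pre (array([-7.34,  1.14, 15.01]), array([-0., 45.,  0.]))
```

Call:
move_arm(
  rows=[
    {"translation":[-3,0,-3],"rot":[0,0,0],"hand":0.7},
    {"translation":[-6,0,-6],"rot":[0,0,0],"hand":0.7},
    {"translation":[-9,0,-9],"rot":[0,0,0],"hand":0.7},
    {"translation":[-10.6,0,-10.6],"rot":[0,0,0],"hand":0.7},
    {"translation":[-10.6,0,-10.6],"rot":[0,0,0],"hand":0.7},
    {"translation":[-10.6,0,-10.6],"rot":[0,0,0],"hand":0.7},
  ],
)

```text
t: 23.38
eef_pos: [0.4422, -0.1592, 0.1495]
ee_rot: [-3.135, 0.784, -1.886]
force: [-0.6, -0.4, -0.8]
width: 0.0377
gripper_force: 40.0
```

Call:
move_arm(
  rows=[
    {"translation":[-20.5,3.3,6.1],"rot":[-11,44,-26.3],"hand":0.7},
    {"translation":[-20.5,3.3,6.1],"rot":[-11,44,-26.3],"hand":0.7},
    {"translation":[-20.5,3.3,6.1],"rot":[-11,44,-26.3],"hand":0.7},
    {"translation":[-20.5,3.3,6.1],"rot":[-11,44,-26.3],"hand":0.7},
    {"translation":[-20.5,3.3,6.1],"rot":[-11,44,-26.3],"hand":0.7},
    {"translation":[-20.5,3.3,6.1],"rot":[-11,44,-26.3],"hand":0.7},
    {"translation":[-20.5,3.3,6.1],"rot":[-11,44,-26.3],"hand":0.7},
    {"translation":[-20.5,3.3,6.1],"rot":[-11,44,-26.3],"hand":0.7},
  ],
)

```text
t: 24.05
eef_pos: [0.4711, 0.0327, 0.2516]
ee_rot: [-3.129, 0.046, -1.429]
force: [0.4, -0.3, -1.4]
width: 0.0377
gripper_force: 40.0
```

Call:
move_arm(
  rows=[
    {"translation":[0,0,0],"rot":[0,15,0],"hand":0.7},
    {"translation":[0,0,0],"rot":[0,30,0],"hand":0.7},
    {"translation":[0,0,0],"rot":[0,45,0],"hand":0.7},
    {"translation":[0,0,0],"rot":[0,45,0],"hand":0.7},
    {"translation":[0,0,0],"rot":[0,45,0],"hand":0.7},
    {"translation":[0,0,0],"rot":[0,45,0],"hand":0.7},
    {"translation":[0,0,0],"rot":[0,45,0],"hand":0.7},
    {"translation":[0,0,0],"rot":[0,45,0],"hand":0.7},
  ],
)

```text
t: 24.72
eef_pos: [0.4686, 0.0306, 0.2469]
ee_rot: [-3.139, -0.741, -1.434]
force: [0.8, -0.7, -0.8]
width: 0.0375
gripper_force: 40.0
```

```bash
python3 - <<'E'
from h import *
st=arm.get_state();A=R.from_euler('xyz',st['ee_rot']);print(st['t'],st['eef_pos'],st['width'],st['q'].round(2),A.as_matrix()[:,2].round(3))
Rs=tool(.165-np.pi/2,45);es=np.array([.4467,.1006,.02]);print(delta(es+[0,0,.07],Rs),delta(es,Rs))
E
```

```text
24.7167 [0.46855894 0.03063758 0.24687423] 0.037541709562801805 [ 0.92  0.16 -0.61  0.51 -1.39 -1.03] [ 0.095 -0.669 -0.738]
(array([-15.93,   1.23,   6.69]), array([ 1. ,  2.5, -1.2])) (array([-20.65,   1.24,  11.85]), array([ 1. ,  2.5, -1.2]))
```

Call:
move_arm(
  rows=[
    {"translation":[-15.9,1.2,6.7],"rot":[1,2.5,-1.2],"hand":0.7},
    {"translation":[-15.9,1.2,6.7],"rot":[1,2.5,-1.2],"hand":0.7},
    {"translation":[-15.9,1.2,6.7],"rot":[1,2.5,-1.2],"hand":0.7},
    {"translation":[-15.9,1.2,6.7],"rot":[1,2.5,-1.2],"hand":0.7},
    {"translation":[-15.9,1.2,6.7],"rot":[1,2.5,-1.2],"hand":0.7},
    {"translation":[-15.9,1.2,6.7],"rot":[1,2.5,-1.2],"hand":0.7},
    {"translation":[-15.9,1.2,6.7],"rot":[1,2.5,-1.2],"hand":0.7},
    {"translation":[-15.9,1.2,6.7],"rot":[1,2.5,-1.2],"hand":0.7},
  ],
)

```text
t: 25.38
eef_pos: [0.4493, 0.1007, 0.0942]
ee_rot: [-3.131, -0.777, -1.416]
force: [0.3, -0.2, -0.4]
width: 0.0377
gripper_force: 40.0
```

```bash
python3 - <<'E'
from h import *
im=[]
for c in('wrist','side','scene'): im.append(shot(c,c+'14.png'))
st=arm.get_state();A=R.from_euler('xyz',st['ee_rot']);print(st['t'],st['eef_pos'],st['width'],A.as_matrix()[:,2].round(3))
Rs=tool(.165-np.pi/2,45);es=np.array([.4467,.1006,.02]);print(delta(es,Rs))
T=im[0][2];print(proj('wrist',[[.446,.111,.004],es+[0,0,.07]],T).round(0),proj('side',[[.446,.111,.1]]).round(0))
a=cv2.resize(im[0][0],(400,300));b=cv2.resize(im[1][0][170:260,160:280],(400,300),interpolation=cv2.INTER_CUBIC)
cv2.imwrite('pics/v14.png',np.hstack([a,b])[:,:,::-1])
E
```

```text
25.5333 [0.44919349 0.10087235 0.09414136] 0.03787845394986783 [ 0.119 -0.691 -0.713]
(array([-5.2 ,  0.31,  5.28]), array([-0.2,  0.5, -0.4]))
[[289. 313.]
 [291. 264.]] [[214. 197.]]
```

View pics/v14.png

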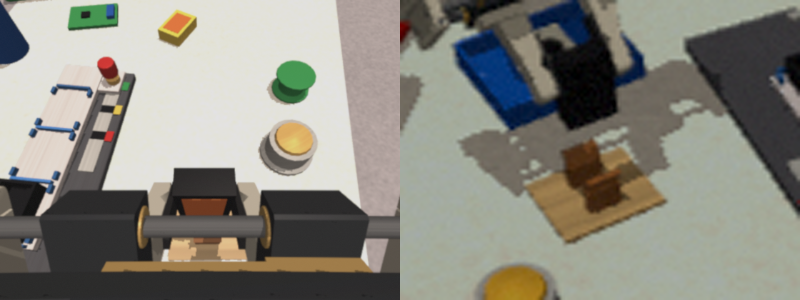

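The view shows the shell held upright over the stand, at (590,85) in the right panel. Descending into the slot.

Call:
move_arm(
  rows=[
    {"translation":[-1,0.3,1],"rot":[0,0.5,-0.4],"hand":0.7},
    {"translation":[-2,0.3,2],"rot":[0,0.5,-0.4],"hand":0.7},
    {"translation":[-3,0.3,3],"rot":[0,0.5,-0.4],"hand":0.7},
    {"translation":[-4,0.3,4],"rot":[0,0.5,-0.4],"hand":0.7},
    {"translation":[-4.7,0.3,4.8],"rot":[0,0.5,-0.4],"hand":0.7},
    {"translation":[-5.1,0.3,5.2],"rot":[0,0.5,-0.4],"hand":0.7},
    {"translation":[-5.1,0.3,5.2],"rot":[0,0.5,-0.4],"hand":0.7},
    {"translation":[-5.1,0.3,5.2],"rot":[0,0.5,-0.4],"hand":0.7},
  ],
)

```text
t: 26.2
eef_pos: [0.4465, 0.1, 0.0208]
ee_rot: [-3.139, -0.788, -1.404]
force: [0.1, -1.8, 2.2]
width: 0.0376
gripper_force: 40.0
```

```bash
python3 - <<'E'
from h import *
st=arm.get_state();print(st['t'],st['eef_pos'],st['width'],st['force'])
im,d,T,C=shot('side','side15.png');X,Y,Z=C[...,0],C[...,1],C[...,2]
cv2.imwrite('pics/v15.png',cv2.resize(im[170:260,160:280],(640,480),interpolation=cv2.INTER_CUBIC)[:,:,::-1])
E
```

```text
26.2 [0.44651255 0.10001487 0.02078105] 0.0376252446577064 [ 0.10062862 -1.77042561  2.17421506]
```

Call:
move_arm(
  rows=[
    {"translation":[0,0,0],"rot":[0,0,0],"hand":0.4},
    {"translation":[0,0,0],"rot":[0,0,0],"hand":0.4},
    {"translation":[0,0,0],"rot":[0,0,0],"hand":0.4},
    {"translation":[0,0,0],"rot":[0,0,0],"hand":0.4},
    {"translation":[0,0,-4],"rot":[0,0,0],"hand":0.4},
    {"translation":[0,0,-8],"rot":[0,0,0],"hand":0.4},
    {"translation":[0,0,-12],"rot":[0,0,0],"hand":0.4},
    {"translation":[0,0,-16],"rot":[0,0,0],"hand":0.4},
  ],
)

```text
t: 26.92
eef_pos: [0.4265, 0.2132, 0.1343]
ee_rot: [-3.141, -0.787, -1.403]
force: [-0.4, 1.0, -0.3]
width: 0.053
gripper_force: 0.0
```

```bash
python3 - <<'E'
from h import *
st=arm.get_state();print(st['t'],st['eef_pos'],st['width'])
for c in('wrist','side','scene'):
    im,d,T,C=shot(c,c+'16.png');X,Y,Z=C[...,0],C[...,1],C[...,2]
    k=(abs(X-.446)<.05)&(abs(Y-.111)<.05)&(Z>.042)&(Z<.075)
    if k.sum()>20: m=big(k);print(c,rect(C,m),np.nanpercentile(Z[m],[5,50,95]))
    if c=='side': b=im[170:260,160:280]
    if c=='wrist': a=im
cv2.imwrite('pics/v16.png',np.hstack([cv2.resize(a,(400,300)),cv2.resize(b,(400,300),interpolation=cv2.INTER_CUBIC)])[:,:,::-1])
A=R.from_euler('xyz',st['ee_rot'])
R0=tool(.165-np.pi/2,0);Rp=tool(.165-np.pi/2,-45)
mid=np.array([.446,.11,.25]);print('mid',delta(mid,R0))
tip=np.array([.446,.111,.032])+Rp.apply([0,0,.0035]);g=tip2eef(tip,Rp);print('g',g);print('pre',delta(g+[0,0,.07],Rp,(mid,R0)))
E
```

```text
26.9167 [0.42648625 0.21317254 0.13431796] 0.052975429757845235
wrist (array([0.4453, 0.1098]), array([0.0193, 0.038 ]), np.float64(-1.419), np.int64(1130)) [0.04439509 0.05707366 0.05824759]
side (array([0.4443, 0.1099]), array([0.0231, 0.0382]), np.float64(-1.419), np.int64(131)) [0.04499551 0.05923637 0.06228048]
scene (array([0.4474, 0.109 ]), array([0.0196, 0.0405]), np.float64(-1.359), np.int64(119)) [0.0454484  0.05887292 0.06310179]
mid (array([15.76, -0.06, -0.66]), array([ -0.4, -44.9,   0.2]))
g [0.4441417  0.12216005 0.02068629]
pre (array([-1.23, -0.02, 15.93]), array([ -0., -45.,   0.]))
```

View pics/v16.png

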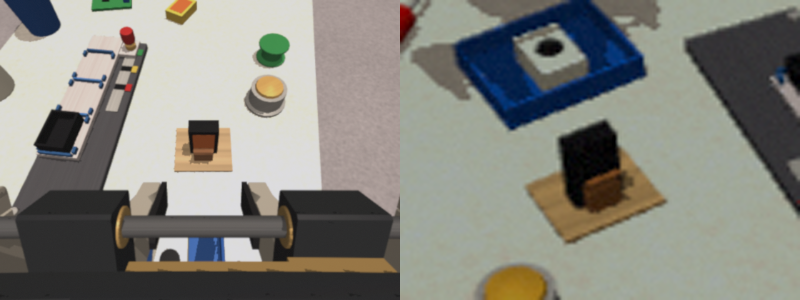

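The shell stands upright in the slot at (590,165) in the right panel, and the unit lies in the tray. Regrasping with the opposite tilt.

Call:
move_arm(
  rows=[
    {"translation":[0,0,-6],"rot":[0,0,0],"hand":0.4},
    {"translation":[4,0,-6],"rot":[0,-10,0],"hand":0.4},
    {"translation":[8,0,-6],"rot":[0,-20,0],"hand":0.4},
    {"translation":[12,0,-4],"rot":[0,-30,0],"hand":0.4},
    {"translation":[15.7,0,-0.7],"rot":[0,-45,0],"hand":0.4},
    {"translation":[15.7,0,-0.7],"rot":[0,-45,0],"hand":0.4},
    {"translation":[15.7,0,-0.7],"rot":[0,-45,0],"hand":0.4},
    {"translation":[15.7,0,-0.7],"rot":[0,-45,0],"hand":0.4},
  ],
)

```text
t: 27.73
eef_pos: [0.4446, 0.1055, 0.2505]
ee_rot: [-3.136, 0.007, -1.407]
force: [-0.3, -0.2, -0.5]
width: 0.0524
gripper_force: 0.0
```

Call:
move_arm(
  rows=[
    {"translation":[0,0,0],"rot":[0,-10,0],"hand":0.4},
    {"translation":[0,0,0],"rot":[0,-20,0],"hand":0.4},
    {"translation":[0,0,0],"rot":[0,-30,0],"hand":0.4},
    {"translation":[0,0,3],"rot":[0,-45,0],"hand":0.4},
    {"translation":[0,0,6],"rot":[0,-45,0],"hand":0.4},
    {"translation":[0,0,9],"rot":[0,-45,0],"hand":0.4},
    {"translation":[0,0,9],"rot":[0,-45,0],"hand":0.4},
    {"translation":[0,0,9],"rot":[0,-45,0],"hand":0.4},
  ],
)

```text
t: 28.4
eef_pos: [0.4429, 0.1052, 0.1533]
ee_rot: [3.124, 0.788, -1.422]
force: [-0.5, 0.4, 0.3]
width: 0.0528
gripper_force: 0.0
```

```bash
python3 - <<'E'
from h import *
arm.grab_frame('wrist');im,d,T,C=shot('wrist','w17.png');X,Y,Z=C[...,0],C[...,1],C[...,2]
st=arm.get_state();print(st['t'],st['eef_pos'],st['q'].round(2),st['width'])
k=(abs(X-.446)<.05)&(abs(Y-.111)<.05)&(Z>.042)&(Z<.075)
if k.sum()>20: m=big(k);print(rect(C,m),np.nanpercentile(Z[m],[5,50,95]))
Rp=tool(.155-np.pi/2,-45)
g=tip2eef(np.array([.4453,.1098,.032])+Rp.apply([0,0,.0035]),Rp);print('g',g,delta(g+[0,0,.07],Rp),delta(g,Rp))
E
```

```text
28.5 [0.44483556 0.10647328 0.15811119] [-0.06  0.27 -0.24 -0.78 -1.36  0.51] 0.05251816883407017
(array([0.4459, 0.1091]), array([0.0201, 0.038 ]), np.float64(-1.406), np.int64(1303)) [0.04741324 0.05744111 0.05824122]
g [0.44355339 0.12097807 0.02068629] (array([ 3.72, -0.12,  5.81]), array([ 0.5, -0.2,  0.4])) (array([ 8.65, -0.14, 10.77]), array([ 0.5, -0.2,  0.4]))
```

Call:
move_arm(
  rows=[
    {"translation":[3.7,-0.1,5.8],"rot":[0.5,0,0],"hand":0.4},
    {"translation":[3.7,-0.1,5.8],"rot":[0.5,0,0],"hand":0.4},
    {"translation":[5.7,-0.1,7.8],"rot":[0.5,0,0],"hand":0.4},
    {"translation":[7.6,-0.1,9.7],"rot":[0.5,0,0],"hand":0.4},
    {"translation":[8.6,-0.1,10.7],"rot":[0.5,0,0],"hand":0.4},
    {"translation":[8.6,-0.1,10.7],"rot":[0.5,0,0],"hand":0.4},
    {"translation":[8.6,-0.1,10.7],"rot":[0.5,0,0],"hand":0.4},
  ],
)

```text
t: 29.08
eef_pos: [0.4441, 0.123, 0.0244]
ee_rot: [-3.128, 0.781, -1.396]
force: [0.8, -0.6, 0.2]
width: 0.0523
gripper_force: 0.0
```

Call:
move_arm(
  rows=[
    {"translation":[0,0,0],"rot":[0,0,0],"hand":0.7},
    {"translation":[0,0,0],"rot":[0,0,0],"hand":0.7},
    {"translation":[0,0,0],"rot":[0,0,0],"hand":0.7},
    {"translation":[0,0,0],"rot":[0,0,0],"hand":0.7},
    {"translation":[0,0,0],"rot":[0,0,0],"hand":0.7},
    {"translation":[0,0,0],"rot":[0,0,0],"hand":0.7},
  ],
  squeeze=40,
)

```text
t: 29.58
eef_pos: [0.4444, 0.1223, 0.0244]
ee_rot: [-3.128, 0.784, -1.399]
force: [0.5, -0.8, 8.7]
width: 0.0378
gripper_force: 40.0
```

```bash
python3 - <<'E'
from h import *
st=arm.get_state();A=R.from_euler('xyz',st['ee_rot']);p=st['eef_pos'];print(st['t'],p,st['ee_rot'],st['width'],st['force'])
c=np.array([.4455,.1096,.032]);ct=A.inv().apply(c-p);print('ct',ct.round(4))
up=p+[0,0,.16];print('lift',(A.inv().apply([0,0,.16])*100).round(2))
yw=.05-np.pi/2;R0=tool(yw,0);Rf=tool(yw,45);mid=np.array([.58,.06,.25]);print('mid',delta(mid,R0,(up,A)))
P1=np.array([.641,.004,.0335]);ef=P1-Rf.apply(ct);print('ef',ef);print('pre',delta(ef+[0,0,.08],Rf,(mid,R0)))
E
```

```text
29.5833 [0.44439406 0.12225574 0.02436493] [-3.12765742  0.78353711 -1.39869363] 0.03783016336300747 [ 0.4766828  -0.83449585  8.6588486 ]
ct [ 0.0036  0.0009 -0.0144]
lift [-11.29  -0.16 -11.33]
mid (array([  1.36, -12.44, -10.45]), array([ 2. , 44.9,  6.3]))
ef [ 0.64225758 -0.00356774  0.020818  ]
pre (array([ 6.66, -5.9 , 14.92]), array([-0., 45.,  0.]))
```

Call:
move_arm(
  rows=[
    {"translation":[-2,0,-2],"rot":[0,0,0],"hand":0.7},
    {"translation":[-4.5,0,-4.5],"rot":[0,0,0],"hand":0.7},
    {"translation":[-7.5,-0.1,-7.5],"rot":[0,0,0],"hand":0.7},
    {"translation":[-11.3,-0.2,-11.3],"rot":[0,0,0],"hand":0.7},
    {"translation":[-11.3,-0.2,-11.3],"rot":[0,0,0],"hand":0.7},
    {"translation":[-11.3,-0.2,-11.3],"rot":[0,0,0],"hand":0.7},
    {"translation":[-11.3,-0.2,-11.3],"rot":[0,0,0],"hand":0.7},
  ],
)

```text
t: 30.17
eef_pos: [0.4447, 0.1226, 0.1839]
ee_rot: [-3.126, 0.782, -1.398]
force: [-0.2, -0.6, -1.1]
width: 0.0375
gripper_force: 40.0
```

Call:
move_arm(
  rows=[
    {"translation":[0.5,-4,-4],"rot":[0.5,10,1],"hand":0.7},
    {"translation":[1,-8,-8],"rot":[1,20,3],"hand":0.7},
    {"translation":[1.4,-12.4,-10.5],"rot":[2,44.9,6.3],"hand":0.7},
    {"translation":[1.4,-12.4,-10.5],"rot":[2,44.9,6.3],"hand":0.7},
    {"translation":[1.4,-12.4,-10.5],"rot":[2,44.9,6.3],"hand":0.7},
    {"translation":[1.4,-12.4,-10.5],"rot":[2,44.9,6.3],"hand":0.7},
    {"translation":[1.4,-12.4,-10.5],"rot":[2,44.9,6.3],"hand":0.7},
    {"translation":[1.4,-12.4,-10.5],"rot":[2,44.9,6.3],"hand":0.7},
  ],
)

```text
t: 30.83
eef_pos: [0.5785, 0.0616, 0.2455]
ee_rot: [3.136, -0.005, -1.517]
force: [0.0, -0.6, 0.0]
width: 0.0375
gripper_force: 40.0
```

Call:
move_arm(
  rows=[
    {"translation":[0,0,0],"rot":[0,10,0],"hand":0.7},
    {"translation":[0,0,0],"rot":[0,20,0],"hand":0.7},
    {"translation":[0,0,0],"rot":[0,30,0],"hand":0.7},
    {"translation":[0,0,0],"rot":[0,45,0],"hand":0.7},
    {"translation":[0,0,0],"rot":[0,45,0],"hand":0.7},
    {"translation":[0,0,0],"rot":[0,45,0],"hand":0.7},
    {"translation":[0,0,0],"rot":[0,45,0],"hand":0.7},
    {"translation":[0,0,0],"rot":[0,45,0],"hand":0.7},
  ],
)

```text
t: 31.5
eef_pos: [0.5787, 0.0596, 0.2442]
ee_rot: [3.128, -0.792, -1.51]
force: [-0.2, -0.5, -1.4]
width: 0.0376
gripper_force: 40.0
```

```bash
python3 - <<'E'
from h import *
st=arm.get_state();A=R.from_euler('xyz',st['ee_rot']);print(st['t'],st['eef_pos'],st['width'],st['q'].round(2),A.as_matrix()[:,2].round(3))
Rf=tool(.05-np.pi/2,45);ef=np.array([.6423,-.0036,.0208]);print(delta(ef+[0,0,.08],Rf),delta(ef,Rf))
E
```

```text
31.5 [0.57874905 0.05960082 0.24424134] 0.03764389652722535 [ 0.79  0.39 -0.35  0.55 -1.46 -0.98] [ 0.029 -0.711 -0.703]
(array([-5.5 , -6.16, 14.76]), array([ 0.4, -0.4,  0.4])) (array([-11.19,  -6.24,  20.38]), array([ 0.4, -0.4,  0.4]))
```

Call:
move_arm(
  rows=[
    {"translation":[-5.5,-6.2,14.7],"rot":[0.4,-0.4,0.4],"hand":0.7},
    {"translation":[-5.5,-6.2,14.7],"rot":[0.4,-0.4,0.4],"hand":0.7},
    {"translation":[-5.5,-6.2,14.7],"rot":[0.4,-0.4,0.4],"hand":0.7},
    {"translation":[-5.5,-6.2,14.7],"rot":[0.4,-0.4,0.4],"hand":0.7},
    {"translation":[-5.5,-6.2,14.7],"rot":[0.4,-0.4,0.4],"hand":0.7},
    {"translation":[-5.5,-6.2,14.7],"rot":[0.4,-0.4,0.4],"hand":0.7},
    {"translation":[-5.5,-6.2,14.7],"rot":[0.4,-0.4,0.4],"hand":0.7},
  ],
)

```text
t: 32.08
eef_pos: [0.645, -0.0035, 0.1058]
ee_rot: [-3.13, -0.778, -1.531]
force: [0.1, 0.5, 0.1]
width: 0.0373
gripper_force: 40.0
```

```bash
python3 - <<'E'
from h import *
arm.grab_frame('wrist')
sh={c:shot(c,c+'18.png') for c in('wrist','side','scene')}
st=arm.get_state();A=R.from_euler('xyz',st['ee_rot']);p=st['eef_pos'];print(st['t'],p,st['width'],A.as_matrix()[:,2].round(3))
e=A.apply([.0036,.0009,-.0144])+p;print('expected centre',e)
im,d,T,C=sh['wrist']
X,Y,Z=C[...,0],C[...,1],C[...,2]
for c in sh:
    im,d,T,C=sh[c];Q=C-e
    m=(abs(Q[...,0])<.028)&(abs(Q[...,1])<.045)&(abs(Q[...,2])<.02)&(im.max(2)<60)
    if m.sum()>50: print(c,rect(C,m),np.nanpercentile(C[m][:,2],[2,50,95,99]))
    if c=='wrist': 
        m2=m
        import itertools
        P=C[m&(Q[...,2]>.003)];print('tilt fit', np.linalg.lstsq(np.c_[P[:,:2]-e[:2],np.ones(len(P))],P[:,2],rcond=None)[0])
Rf=tool(.05-np.pi/2,45);ef=np.array([.6423,-.0036,.0208]);print(delta(ef,Rf))
a=sh['wrist'][0];b=sh['side'][0]
q=proj('side',e)[0].astype(int);b=b[q[1]-45:q[1]+45,q[0]-60:q[0]+60]
cv2.imwrite('pics/v18.png',np.hstack([cv2.resize(a,(400,300)),cv2.resize(b,(400,300),interpolation=cv2.INTER_CUBIC)])[:,:,::-1])
E
```

```text
32.2833 [ 0.64529386 -0.00147707  0.10677034] 0.037822517653512064 [ 0.043 -0.7   -0.713]
expected centre [0.64387902 0.0059947  0.11954926]
wrist (array([0.6452, 0.0102]), array([0.0443, 0.068 ]), np.float64(0.047), np.int64(6552)) [0.10841809 0.11030071 0.13147794 0.13855234]
tilt fit [-0.01710559  0.15882607  0.1275341 ]
side (array([0.647 , 0.0055]), array([0.0481, 0.0605]), np.float64(0.068), np.int64(417)) [0.11020016 0.11872178 0.13260849 0.13872336]
scene (array([0.646 , 0.0076]), array([0.0459, 0.0604]), np.float64(-0.011), np.int64(404)) [0.10848505 0.11554855 0.13361983 0.13810167]
(array([-5.89,  0.4 ,  6.26]), array([-0.5,  0.5, -0.4]))
```

View pics/v18.png

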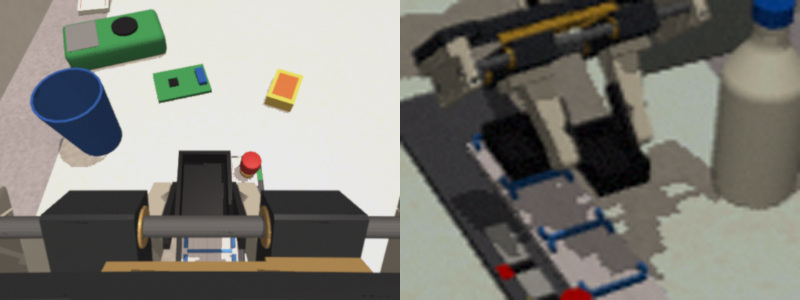

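Open side is now up, seen at (205,180) in the left panel. I measure the held shell's offset and tilt before lowering.

```bash
python3 - <<'E'
from h import *
z=np.load('pics/wrist18.png.npz');im,T=z['im'],z['T'];C=cloud('wrist',z['d'],T);e=np.array([.6439,.006,.1195]);Q=C-e
m=(abs(Q[...,0])<.03)&(abs(Q[...,1])<.05)&(C[...,2]>.09)&(C[...,2]<.15)&(im.max(2)<70)
P=C[m];f=P[(P[:,2]<.113)];k=np.linalg.lstsq(np.c_[f[:,:2]-e[:2],np.ones(len(f))],f[:,2],rcond=None)[0];print('floor',k,len(f),f.min(0),f.max(0))
y=np.round(P[:,1],3)
for lo in np.arange(-.032,.04,.004):
    s=P[(P[:,1]>=lo)&(P[:,1]<lo+.004)]
    if len(s): print(round(lo,3),len(s),np.percentile(s[:,2],[1,50,99]).round(4),np.percentile(s[:,0],[1,99]).round(4))
E
```

```text
floor [0.00061913 0.00346111 0.10966296] 4663 [ 0.6290251  -0.02232666  0.1073888 ] [0.66252842 0.01985242 0.1129994 ]
-0.028 7 [0.1234 0.1235 0.1238] [0.6285 0.6351]
-0.024 1105 [0.1086 0.1188 0.1252] [0.6291 0.6639]
-0.02 479 [0.108  0.1095 0.1251] [0.6285 0.6645]
-0.016 500 [0.108  0.1096 0.1249] [0.6285 0.6645]
-0.012 516 [0.1081 0.1096 0.1251] [0.628  0.6642]
-0.008 520 [0.1082 0.1097 0.1253] [0.628  0.6641]
-0.004 565 [0.1082 0.1097 0.1256] [0.6258 0.6639]
0.0 651 [0.1082 0.1099 0.1261] [0.6243 0.6668]
0.004 681 [0.1082 0.1101 0.1299] [0.6237 0.6672]
0.008 739 [0.1084 0.1102 0.1338] [0.6236 0.6668]
0.012 772 [0.1084 0.1102 0.1382] [0.6234 0.6666]
0.016 756 [0.1085 0.1106 0.1422] [0.6231 0.6665]
0.02 306 [0.1187 0.1387 0.1466] [0.6223 0.6668]
0.024 169 [0.1329 0.1473 0.1497] [0.6221 0.6667]
0.028 10 [0.1488 0.1497 0.1499] [0.6631 0.6665]
0.036 74 [0.1367 0.1429 0.1448] [0.6214 0.6627]
```

```bash
python3 - <<'E'
from h import *
for c in('wrist','side','scene'):
    z=np.load(f'pics/{c}18.png.npz');im,T=z['im'],z['T'];C=cloud(c,z['d'],T);h=cv2.cvtColor(im,cv2.COLOR_RGB2HSV)
    b=(h[...,0]>95)&(h[...,0]<130)&(h[...,1]>110)&(C[...,2]>.02)&(C[...,2]<.036)&(abs(C[...,0]-.64)<.05)
    P=C[b]
    for y0 in(-.028,.036,.1):
        s=P[abs(P[:,1]-y0)<.01]
        if len(s)>15: print(c,y0,len(s),np.percentile(s[:,0],[1,50,99]).round(4),np.percentile(s[:,1],[5,50,95]).round(4),s[:,2].max().round(4))
    if c!='wrist':
        q=C-np.array([.6447,.0055,.1195]);m=(abs(q[...,0])<.035)&(abs(q[...,1])<.05)&(q[...,2]>-.0115)&(q[...,2]<.006)&(im.max(2)<50);P=C[m];print('shell',np.percentile(P,[1,99],axis=0).round(4))
E
```

```text
wrist 0.036 321 [0.615  0.6412 0.6646] [0.0273 0.0354 0.0429] 0.0295
side -0.028 40 [0.6179 0.6449 0.6664] [-0.0308 -0.0282 -0.0219] 0.0325
side 0.036 45 [0.6132 0.6402 0.6637] [0.0284 0.0349 0.0422] 0.032
side 0.1 59 [0.6097 0.6336 0.6608] [0.0925 0.0994 0.106 ] 0.0344
shell [[ 0.6248 -0.0238  0.109 ]
 [ 0.6641  0.0327  0.1253]]
scene -0.028 22 [0.6201 0.6429 0.6686] [-0.029  -0.0268 -0.0188] 0.0352
shell [[ 0.6271 -0.0208  0.1084]
 [ 0.6665  0.0298  0.1253]]
```

```bash
python3 - <<'E'
from h import *
st=arm.get_state();A=R.from_euler('xyz',st['ee_rot']);print(st['eef_pos'])
for dz in(-.06,-.078,-.0845): print(dz,(A.inv().apply([-.0042,-.0003,dz])*100).round(2))
E
```

```text
[ 0.64529386 -0.00147707  0.10677034]
-0.06 [-4.2   0.48  4.28]
-0.078 [-5.46  0.5   5.56]
-0.0845 [-5.92  0.51  6.03]
```

Call:
move_arm(
  rows=[
    {"translation":[-2.1,0.45,2.1],"rot":[0,0,0],"hand":0.7},
    {"translation":[-3.5,0.45,3.5],"rot":[0,0,0],"hand":0.7},
    {"translation":[-4.2,0.45,4.2],"rot":[0,0,0],"hand":0.7},
    {"translation":[-4.2,0.45,4.2],"rot":[0,0,0],"hand":0.7},
    {"translation":[-4.2,0.45,4.2],"rot":[0,0,0],"hand":0.7},
    {"translation":[-4.2,0.45,4.2],"rot":[0,0,0],"hand":0.7},
  ],
)

```text
t: 32.78
eef_pos: [0.6414, -0.0016, 0.0469]
ee_rot: [-3.128, -0.779, -1.53]
force: [-0.3, 0.3, -0.6]
width: 0.0375
gripper_force: 40.0
```

```bash
cat >> h.py <<'E'
def pk1(e):
    """held shell vs pocket1 walls in wrist view"""
    im,d,T,C=shot('wrist');h=cv2.cvtColor(im,cv2.COLOR_RGB2HSV);Q=C-e
    m=(abs(Q[...,0])<.035)&(Q[...,1]<-.004)&(Q[...,1]>-.045)&(abs(Q[...,2])<.0125)&(im.max(2)<70);P=C[m]
    print('shell x',np.percentile(P[:,0],[1,99]).round(4),'yend',np.percentile(P[:,1],1).round(4),'z',np.percentile(P[:,2],[5,50,97]).round(4))
    b=(h[...,0]>95)&(h[...,0]<130)&(h[...,1]>110)&(C[...,2]>.018)&(C[...,2]<.036)&(abs(C[...,0]-.64)<.05);P=C[b]
    for y0 in(-.028,.036):
        s=P[abs(P[:,1]-y0)<.012]
        if len(s)>15: print(y0,len(s),np.percentile(s[:,0],[1,50,99]).round(4),np.percentile(s[:,1],[5,50,95]).round(4))
E
python3 - <<'E'
from h import *
arm.grab_frame('wrist');arm.grab_frame('wrist')
st=arm.get_state();A=R.from_euler('xyz',st['ee_rot']);p=st['eef_pos'];print(st['t'],p,st['force'])
e=A.apply([.0036,.0,-.0144])+p-[0,0,.0015];print(e);pk1(e)
E
```

```text
32.8833 [ 0.64137737 -0.00171035  0.04684463] [ 0.16503391 -0.07778042 -1.44771535]
[0.64087429 0.00582323 0.058124  ]
shell x [0.624  0.6604] yend -0.0222 z [0.049  0.0504 0.0653]
-0.028 51 [0.6179 0.619  0.6673] [-0.026  -0.0218 -0.0181]
0.036 529 [0.6146 0.6413 0.6641] [0.0342 0.0363 0.0457]
```

Call:
move_arm(
  rows=[
    {"translation":[-0.6,0.12,0.65],"rot":[0,0,0],"hand":0.7},
    {"translation":[-1.0,0.12,1.1],"rot":[0,0,0],"hand":0.7},
    {"translation":[-1.4,0.12,1.5],"rot":[0,0,0],"hand":0.7},
    {"translation":[-1.7,0.12,1.8],"rot":[0,0,0],"hand":0.7},
    {"translation":[-1.7,0.12,1.8],"rot":[0,0,0],"hand":0.7},
    {"translation":[-1.7,0.12,1.8],"rot":[0,0,0],"hand":0.7},
  ],
)

```text
t: 33.43
eef_pos: [0.6394, -0.0037, 0.0214]
ee_rot: [-3.131, -0.782, -1.529]
force: [-1.3, -1.0, 5.9]
width: 0.0373
gripper_force: 42.2
```

```bash
python3 - <<'E'
from h import *
st=arm.get_state();A=R.from_euler('xyz',st['ee_rot']);p=st['eef_pos'];print(st['t'],p,st['force'],st['width'])
e=A.apply([.0036,.0,-.0144])+p-[0,0,.0015];print(e);pk1(e)
E
```

```text
33.4333 [ 0.6394472  -0.00372175  0.02138866] [-1.28386193 -1.02323207  5.88083562] 0.037335781137374985
[0.63897958 0.00386057 0.03264052]
shell x [0.6221 0.6585] yend -0.0243 z [0.0237 0.0251 0.04  ]
-0.028 197 [0.6178 0.664  0.6674] [-0.0277 -0.0214 -0.0166]
0.036 667 [0.6148 0.6391 0.664 ] [0.0337 0.0356 0.0456]
```

Call:
move_arm(
  rows=[
    {"translation":[0,0,0],"rot":[0,0,0],"hand":0.42},
    {"translation":[0,0,0],"rot":[0,0,0],"hand":0.42},
    {"translation":[0,0,0],"rot":[0,0,0],"hand":0.42},
    {"translation":[0,0,0],"rot":[0,0,0],"hand":0.42},
    {"translation":[2,0,-2],"rot":[0,0,0],"hand":0.42},
    {"translation":[5,0,-5],"rot":[0,0,0],"hand":0.42},
    {"translation":[8,0,-8],"rot":[0,0,0],"hand":0.42},
    {"translation":[12,0,-12],"rot":[0,0,0],"hand":0.42},
  ],
)

```text
t: 34.15
eef_pos: [0.6377, -0.0039, 0.1746]
ee_rot: [-3.134, -0.779, -1.527]
force: [1.4, 1.2, 0.9]
width: 0.0504
gripper_force: 0.0
```

Call:
move_arm(
  rows=[
    {"translation":[0,0,0],"rot":[0,-10,0],"hand":0.42},
    {"translation":[0,0,0],"rot":[0,-20,0],"hand":0.42},
    {"translation":[0,0,0],"rot":[0,-30,0],"hand":0.42},
    {"translation":[0,0,0],"rot":[0,-45,0],"hand":0.42},
    {"translation":[0,0,0],"rot":[0,-45,0],"hand":0.42},
    {"translation":[0,0,0],"rot":[0,-45,0],"hand":0.42},
    {"translation":[0,0,0],"rot":[0,-45,0],"hand":0.42},
    {"translation":[0,0,0],"rot":[0,-45,0],"hand":0.42},
  ],
)

```text
t: 34.82
eef_pos: [0.6391, -0.0057, 0.1747]
ee_rot: [-3.132, 0.01, -1.525]
force: [0.6, 1.1, 0.5]
width: 0.0509
gripper_force: 0.0
```

```bash
python3 - <<'E'
from h import *
arm.grab_frame('wrist')
im,d,T,C=shot('wrist','w20.png');X,Y,Z=C[...,0],C[...,1],C[...,2];h=cv2.cvtColor(im,cv2.COLOR_RGB2HSV)
st=arm.get_state();print(st['t'],st['eef_pos'],st['ee_rot'],st['width'])
for c in([.641,.004],[.635,.132]):
    k=(Z>.0335)&(Z<.06)&(abs(X-c[0])<.03)&(abs(Y-c[1])<.036)
    if k.sum()>50: m=big(k);print(rect(C,m),np.nanpercentile(Z[m],[5,50,95]))
m=((h[...,0]<6)|(h[...,0]>174))&(h[...,1]>150)&(h[...,2]>60)&(abs(X-.6)<.04)&(abs(Y+.05)<.04)
P=C[m&(Z>.045)]
if len(P): print('knob',len(P),np.median(P,0).round(4),cv2.minEnclosingCircle(P[:,:2].astype(np.float32)))
print(go(.600,-.052,.15,.047),go(.600,-.052,.0245,.047))
E
```

```text
34.9167 [ 0.63835277 -0.00465396  0.17356772] [-3.13421142  0.00497903 -1.52290991] 0.05086959051540812
(array([0.6397, 0.0028]), array([0.038 , 0.0566]), np.float64(0.035), np.int64(802)) [0.03454532 0.03925034 0.0405413 ]
(array([0.6359, 0.1516]), array([0.0197, 0.0373]), np.float64(-1.505), np.int64(326)) [0.03400376 0.03896866 0.04053728]
knob 476 [ 0.6003 -0.0546  0.0513] ((0.5999914407730103, -0.05418657138943672), 0.010485437698662281)
(array([4.56, 4.07, 2.3 ]), array([ -0.6,  -0.1, -89.9])) (array([ 4.62,  4.17, 14.85]), array([ -0.6,  -0.1, -89.9]))
```

View pics/w20.png

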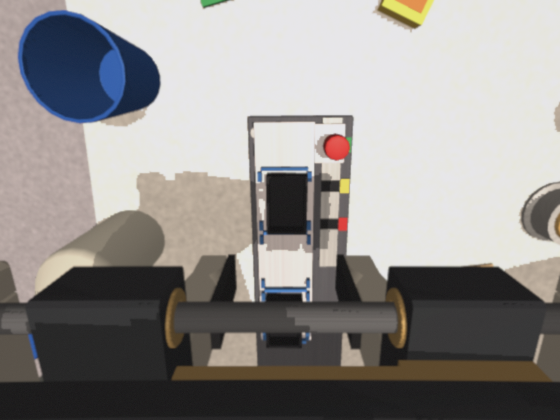

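The view shows both shells seated open side up at (287,203) and (283,318). The knob is at (336,148) by the green mark, at snapped-in height. Now back to the knob.

Call:
move_arm(
  rows=[
    {"translation":[4.7,4.1,0],"rot":[0,0,-45],"hand":0.4},
    {"translation":[4.7,4.1,0],"rot":[0,0,-45],"hand":0.4},
    {"translation":[4.7,4.1,0],"rot":[0,0,-45],"hand":0.4},
    {"translation":[4.7,4.1,0],"rot":[0,0,-45],"hand":0.4},
    {"translation":[4.7,4.1,0],"rot":[0,0,-45],"hand":0.4},
    {"translation":[4.7,4.1,0],"rot":[0,0,-45],"hand":0.4},
    {"translation":[4.7,4.1,0],"rot":[0,0,-45],"hand":0.4},
  ],
)

```text
t: 35.5
eef_pos: [0.5993, -0.0518, 0.1725]
ee_rot: [-3.134, -0.001, -0.726]
force: [0.5, -0.0, -0.5]
width: 0.0524
gripper_force: 0.0
```

Call:
move_arm(
  rows=[
    {"translation":[0,0,3],"rot":[0,0,-45],"hand":0.4},
    {"translation":[0,0,3],"rot":[0,0,-45],"hand":0.4},
    {"translation":[0,0,3],"rot":[0,0,-45],"hand":0.4},
    {"translation":[0,0,3],"rot":[0,0,-45],"hand":0.4},
    {"translation":[0,0,3],"rot":[0,0,-45],"hand":0.4},
    {"translation":[0,0,3],"rot":[0,0,-45],"hand":0.4},
    {"translation":[0,0,3],"rot":[0,0,-45],"hand":0.4},
    {"translation":[0,0,3],"rot":[0,0,-45],"hand":0.4},
  ],
)

```text
t: 36.17
eef_pos: [0.5996, -0.0515, 0.1425]
ee_rot: [-3.137, -0.006, 0.054]
force: [-0.3, -0.7, -0.3]
width: 0.0527
gripper_force: 0.0
```

```bash
python3 - <<'E'
from h import *
arm.grab_frame('wrist')
im,d,T,C=shot('wrist','w21.png');X,Y,Z=C[...,0],C[...,1],C[...,2];h=cv2.cvtColor(im,cv2.COLOR_RGB2HSV)
st=arm.get_state();print(st['t'],st['eef_pos'],st['ee_rot'],st['width'])
m=((h[...,0]<6)|(h[...,0]>174))&(h[...,1]>150)&(h[...,2]>60)&(abs(X-.6)<.04)&(abs(Y+.05)<.04)
P=C[m&(Z>.045)];k=cv2.minEnclosingCircle(P[:,:2].astype(np.float32));print(k,np.median(P[:,2]))
print(go(k[0][0],k[0][1],.0245,.047))
E
```

```text
36.2667 [ 0.59975162 -0.05178888  0.14278979] [-3.13668236 -0.00649294  0.04956428] 0.05267184916755889
((0.6003111600875854, -0.05346282571554184), 0.010434212163090706) 0.05119852971223621
(array([-0.03,  0.23, 11.83]), array([-0.3, -0.4,  0.1]))
```

Call:
move_arm(
  rows=[
    {"translation":[0,0.2,4],"rot":[-0.3,-0.4,0],"hand":0.4},
    {"translation":[0,0.2,8],"rot":[-0.3,-0.4,0],"hand":0.4},
    {"translation":[0,0.2,10.5],"rot":[-0.3,-0.4,0],"hand":0.4},
    {"translation":[0,0.2,11.8],"rot":[-0.3,-0.4,0],"hand":0.4},
    {"translation":[0,0.2,11.8],"rot":[-0.3,-0.4,0],"hand":0.4},
    {"translation":[0,0.2,11.8],"rot":[-0.3,-0.4,0],"hand":0.8},
    {"translation":[0,0.2,11.8],"rot":[-0.3,-0.4,0],"hand":0.8},
    {"translation":[0,0.2,11.8],"rot":[-0.3,-0.4,0],"hand":0.8},
  ],
  squeeze=45,
)

```text
t: 36.93
eef_pos: [0.6023, -0.0536, 0.0271]
ee_rot: [-3.141, -0.003, 0.05]
force: [0.9, -0.4, 0.4]
width: 0.0379
gripper_force: 0.0
```

Call:
move_arm(
  rows=[
    {"translation":[0,0,0],"rot":[0,0,0],"hand":0.8},
    {"translation":[0,0,0],"rot":[0,0,0],"hand":0.8},
    {"translation":[0,0,0],"rot":[0,0,0],"hand":0.8},
    {"translation":[0,0,0],"rot":[0,0,0],"hand":0.8},
    {"translation":[0,0,0],"rot":[0,0,0],"hand":0.8},
    {"translation":[0,0,0],"rot":[0,0,0],"hand":0.8},
  ],
)

```text
t: 37.43
eef_pos: [0.6018, -0.053, 0.0267]
ee_rot: [-3.14, -0.003, 0.05]
force: [-1.8, 5.5, 4.1]
width: 0.0208
gripper_force: 45.0
```

Call:
move_arm(
  rows=[
    {"translation":[0,0,-0.4],"rot":[0,0,0],"hand":0.8},
    {"translation":[0,0,-0.8],"rot":[0,0,0],"hand":0.8},
    {"translation":[0,0,-1.2],"rot":[0,0,0],"hand":0.8},
    {"translation":[0,0,-1.2],"rot":[0,0,0],"hand":0.8},
  ],
)

```text
t: 37.77
eef_pos: [0.6016, -0.0536, 0.0381]
ee_rot: [-3.14, -0.002, 0.05]
force: [3.8, 3.4, -8.0]
width: 0.0206
gripper_force: 45.0
```

Call:
move_arm(
  rows=[
    {"translation":[0,-0.3,0],"rot":[0,0,0],"hand":0.8},
    {"translation":[0,-0.8,0],"rot":[0,0,0],"hand":0.8},
    {"translation":[0,-1.4,0],"rot":[0,0,0],"hand":0.8},
    {"translation":[0,-2,0],"rot":[0,0,0],"hand":0.8},
    {"translation":[0,-2.6,0],"rot":[0,0,0],"hand":0.8},
    {"translation":[0,-3.2,0],"rot":[0,0,0],"hand":0.8},
    {"translation":[0,-3.8,0],"rot":[0,0,0],"hand":0.8},
    {"translation":[0,-4.4,0],"rot":[0,0,0],"hand":0.8},
  ],
)

```text
t: 38.43
eef_pos: [0.5992, -0.0103, 0.0374]
ee_rot: [3.141, -0.001, 0.05]
force: [4.6, -2.3, -7.4]
width: 0.0209
gripper_force: 45.0
```

Call:
move_arm(
  rows=[
    {"translation":[0,-0.6,0],"rot":[0,0,0],"hand":0.8},
    {"translation":[0,-1.2,0],"rot":[0,0,0],"hand":0.8},
    {"translation":[0,-1.8,0],"rot":[0,0,0],"hand":0.8},
    {"translation":[0,-2.4,0],"rot":[0,0,0],"hand":0.8},
    {"translation":[0,-3.0,0],"rot":[0,0,0],"hand":0.8},
    {"translation":[0,-3.5,0],"rot":[0,0,0],"hand":0.8},
    {"translation":[0,-3.8,0],"rot":[0,0,0],"hand":0.8},
    {"translation":[0,-3.8,0],"rot":[0,0,0],"hand":0.8},
  ],
)

```text
t: 39.1
eef_pos: [0.5972, 0.0283, 0.0374]
ee_rot: [-3.141, -0.001, 0.05]
force: [4.0, 1.5, -7.9]
width: 0.0207
gripper_force: 45.0
```

Call:
move_arm(
  rows=[
    {"translation":[0,0,0],"rot":[0,0,0],"hand":0.8},
    {"translation":[0,0,0],"rot":[0,0,0],"hand":0.8},
  ],
)

```text
t: 39.27
eef_pos: [0.5972, 0.0282, 0.0375]
ee_rot: [-3.141, -0.001, 0.05]
force: [4.2, 1.0, -8.2]
width: 0.0205
gripper_force: 45.0
```

At the red position. Lowering, releasing and retreating.

Call:
move_arm(
  rows=[
    {"translation":[0,0,0.6],"rot":[0,0,0],"hand":0.8},
    {"translation":[0,0,1.2],"rot":[0,0,0],"hand":0.8},
    {"translation":[0,0,1.2],"rot":[0,0,0],"hand":0.8},
    {"translation":[0,0,1.2],"rot":[0,0,0],"hand":0.4},
    {"translation":[0,0,1.2],"rot":[0,0,0],"hand":0.4},
    {"translation":[0,0,1.2],"rot":[0,0,0],"hand":0.4},
    {"translation":[0,0,1.2],"rot":[0,0,0],"hand":0.4},
    {"translation":[0,0,1.2],"rot":[0,0,0],"hand":0.4},
  ],
)

```text
t: 39.93
eef_pos: [0.5967, 0.0277, 0.0254]
ee_rot: [-3.141, -0.0, 0.05]
force: [0.9, -0.3, -0.9]
width: 0.0483
gripper_force: 0.0
```

Call:
move_arm(
  rows=[
    {"translation":[0,0,-4],"rot":[0,0,0],"hand":0.4},
    {"translation":[0,0,-8],"rot":[0,0,0],"hand":0.4},
    {"translation":[0,0,-12],"rot":[0,0,0],"hand":0.4},
    {"translation":[-3,-4,-16],"rot":[0,0,0],"hand":0.4},
    {"translation":[-6,-7,-20],"rot":[0,0,0],"hand":0.4},
    {"translation":[-6,-7,-20],"rot":[0,0,0],"hand":0.4},
    {"translation":[-6,-7,-20],"rot":[0,0,0],"hand":0.4},
    {"translation":[-6,-7,-20],"rot":[0,0,0],"hand":0.4},
  ],
)

```text
t: 40.6
eef_pos: [0.5334, 0.0961, 0.2278]
ee_rot: [-3.139, -0.005, 0.052]
force: [-0.6, 0.2, -0.5]
width: 0.0528
gripper_force: 0.0
```

```bash
python3 - <<'E'
from h import *
arm.grab_frame('wrist');arm.grab_frame('wrist')
im,d,T,C=shot('wrist','w22.png');X,Y,Z=C[...,0],C[...,1],C[...,2];h=cv2.cvtColor(im,cv2.COLOR_RGB2HSV)
st=arm.get_state();print(st['t'],st['eef_pos'],st['ee_rot'],st['width'])
m=((h[...,0]<6)|(h[...,0]>174))&(h[...,1]>150)&(h[...,2]>60)&(abs(X-.6)<.04)&(abs(Y-.03)<.04)
P=C[m&(Z>.04)];print('knob',np.median(P,0).round(4),cv2.minEnclosingCircle(P[:,:2].astype(np.float32)))
for c in([.637,.085],[.631,.213]):
    k=(Z>.0335)&(Z<.06)&(abs(X-c[0])<.03)&(abs(Y-c[1])<.036)
    if k.sum()>50: m=big(k);print(rect(C,m),np.nanpercentile(Z[m],[5,50,95]))
b=(h[...,0]>95)&(h[...,0]<130)&(h[...,1]>110)&(Z>.018)&(Z<.036)&(abs(X-.635)<.05)&(Y>0)&(Y<.28);print('walls',rect(C,b))
for c in('scene','side'):
    im2,d2,T2,_=shot(c,c+'22.png')
    for l in('shell_a','finished'):
        for x in arm.pinpoint(l,c)[:5]: 
            if x['p']>.3: print(c,l,round(x['p'],2),world(T2,x['point']).round(3))
E
```

```text
40.75 [0.53310284 0.09433046 0.22452581] [-3.14154869e+00  7.77547888e-04  4.95926640e-02] 0.05270015282250747
knob [0.5955 0.0282 0.0512] ((0.5949198007583618, 0.027723902836441994), 0.010409431532025337)
(array([0.6357, 0.0831]), array([0.038 , 0.0561]), np.float64(0.049), np.int64(705)) [0.03724422 0.03942883 0.04073008]
(array([0.6318, 0.2121]), array([0.0378, 0.0572]), np.float64(0.053), np.int64(795)) [0.03471894 0.03915723 0.04066498]
walls (array([0.6339, 0.1469]), array([0.0485, 0.1928]), np.float64(0.052), np.int64(381))
scene shell_a 0.92 [0.633 0.213 0.034]
scene shell_a 0.85 [ 0.539 -0.187  0.009]
scene shell_a 0.75 [0.636 0.082 0.037]
scene shell_a 0.37 [ 0.692 -0.199 -0.001]
scene finished 0.61 [0.461 0.265 0.017]
scene finished 0.37 [ 0.642  0.108 -0.003]
side shell_a 0.69 [ 0.54  -0.184  0.011]
side shell_a 0.66 [0.633 0.214 0.033]
side shell_a 0.63 [0.634 0.087 0.036]
side finished 0.78 [0.454 0.266 0.013]
```

View pics/w22.png

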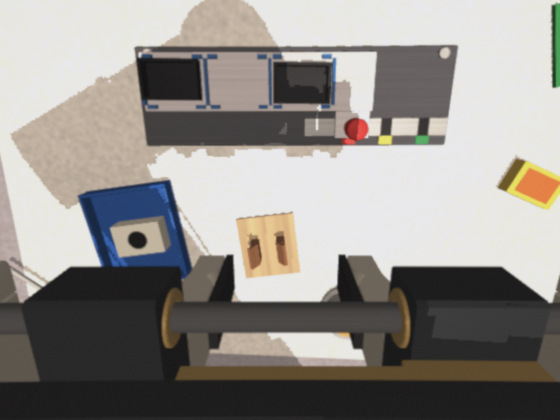

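The carriage is back at red with the knob at (357,129), at the same position and snapped-in height as at the start. Both shells are seated at (172,80) and (302,83), the unit lies in the tray at (139,238), and no other black shell is on the bench.

```bash
python3 -c "
from station import arm
print(arm.job_done())"
```

```text
the job is handed in; nothing more can be done
None
```

I handed the job in: the last pictures show the carriage snapped in at red, both black shells (all I found) seated open side up, the white unit in the tray, and the yellow look-alike not moved; the hand-in returned no verdict.

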